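# Clip the snap hook onto the gear housing's lifting eye

### The arm

A 6-joint arm with a two-finger parallel gripper is mounted at the origin on the work surface. World frame = base frame: x ahead of the robot, y to its left, z up, the work surface at z = 0. Lengths are in m, angles in rad, forces in N, time in s.
With the tool pointing down it reaches from about 0.275 to 0.825 m from the base axis. Payload 5.2 kg.
Tool frame: the origin (TCP) lies midway between the tips of the shut fingers; the grasp point (between the pads) lies 19 mm behind it (manip.grasp_offset is the distance from the TCP to the grasp point, in m); z points along the fingers, y is the direction in which the jaws open and shut (so a half turn about z gives the same grasp; the last joint's range is limited). The gripper opens to 93 mm and grips with 3 to 60 N. Pads are 15 mm wide; open, the fingers measure 128 mm over their backs; the gripper's body (75 mm by 188 mm) begins 65 mm behind the grasp point.
Start: joints at [-1.506, 0.259, 1.535, -0, 1.348, -0.203], TCP at [0.146, -0.53, 0.193] pointing down, gripper open.
Joint ranges: [-3.14, 3.14], [-0.91, 2.08], [0.19, 2.58], [-1.22, 4.36], [0.22, 2.71], [-3.12, 3.12]. Speed limits (rad/s): [2.57, 2.57, 3.14, 3.14, 3.14, 3.14].

### API

Orientations are given as a unit quaternion [x, y, z, w].
In Python, from station import telemetry, eyes, sign_off, manip gives the robot as it stands.
- The arm moves only by the tool drive_tool, never from a script. Its arguments are lists of equal length, an entry for each row: "delta_pos": the shift along the tool's x, y, z in units of 25 mm (1.0 is 25 mm), a list of three; "rotation": the turn, a rotation vector about the tool's x, y, z in degrees, a list of three; "jaw": the opening, from 0 (shut) to 1 (fully open). A call has 1 to 10 rows; each row shifts and turns the pose as measured when the row begins, along the tool's axes as they then stand; what a row does not reach is not made up. A row lasts 1/12 s, in which the tool goes at most 41.7 mm and 7.16 degrees, less where a joint would pass 70% of its speed; a pose out of reach is approached as far as the arm can. A call is refused whole if a number of a shift passes 1 or a number of a turn 7.16, either way. A call with a gripper value outside its range is refused whole. The fingers move at their own pace and stop on an object; the grip force is fixed at half the most. Time passes only in rows, so rows that do not move let the fingers close. It gives the time, the measured TCP pose, the force and the opening at its end, in the units of the state.
- telemetry.get_obs(): the state, without advancing time (a new reading comes with each control period).
- eyes.get_image(name): name is "side" or "top" or "wrist"; returns a dict with "color" (420x560x3 uint8, red, green, blue), "vfov" (degrees; the focal length in pixels is half the picture's height over the tangent of half this angle, whatever the lens; pixels are square), "cx", "cy" (the principal point, pixels), "pose" (4x4, takes a point from camera to world coordinates). Camera axes: x right, y down, z forward; pixel columns grow to the right and rows downward; lengths in m; the calibration is good to about 2 mm. A picture is of the moment at which its call begins. There is no depth.
- sign_off(): hands the job in, once; it reports no verdict.
The state is a dict: "clock": time; "q": joint angles; "qvel": joint speeds; "tau": joint torques, N m; "position": TCP position; "tcp_rot": TCP orientation; "contact_force": force on the tool from outside, world axes, zero at the start; "moment": the same for the moment, N m; "grip_width": finger opening in m.
Only numpy, scipy, OpenCV 4.12 (cv2) and the standard library are available. Lean on these libraries where they do the work, as an engineer would, in place of code of your own. Each camera call takes 0.05 s, during which the arm holds its last target.

### The job

Take the orange-gripped snap hook out of its black holder and clip it onto the yellow lifting eye on top of the gear housing: push the red sprung gate against the eye until it swings in and snaps shut with the eye inside the hook. Then pull straight up with about 10 N (never more than 25 N on the eye) for about a second to prove that it holds, lower it back onto the housing and let go, so that the shut hook stays on the eye, lying as it falls. Leave the oil bottle, grease jar and socket where they are.

Things in the scene. Friction and masses are not known exactly. Their poses are not given: they have to be found in the camera images.
- hook: Loose steel snap hook, 0.2 to 0.4 kg, 130 mm tall, standing in the holder's slot. Origin: middle of its underside; z up; flat plane x-z, gated mouth looks to +x, y is its thickness. C-frame of 11 mm round bar: bottom bar (bowl) z 0 to 11, back bar x -26.5 to -15.5, top bar z 56 to 67 mm. Orange grip block above, z 65 to 111 mm, then a small steel loop to z 130 mm.
- hook_grip (a point): Middle of the orange grip block, 30 (x) x 20 (y) x 46 (z) mm, to be gripped across its 20 mm; hook frame (0, 0, 88 mm). Axes as the hook's.
- hook_tip (a point): Top of the upturned tip on the mouth side, hook frame (21, 0, 27.5 mm); the tip is 11 mm thick, x 15.5 to 26.5 mm. The eye's 8 mm rod enters the mouth above it and below the gate's hinge (z 54 mm): rod centre at hook z 32 to 43 mm; x below 11 mm is past the tip. Axes as the hook's.
- hook_window (a point): Middle of the window inside the hook's frame, hook frame (0, 0, 34 mm). Axes as the hook's.
- hook_seat (a point): Where the centre of the eye's rod lies when it is seated in the middle of the bowl, hook frame (0, 0, 15 mm). Axes as the hook's.
- gate (a joint): Red sprung flap closing the mouth, 33 x 8 x 3 mm, hinged at hook frame (13.5, 0, 54 mm), hanging to z 21 mm just inside the tip. 0 = shut; grows to at most 1.1 rad as its lower end swings inward (hook -x), the only way it opens. 3 to 5 N on its middle open it. It rests on a rod pushed in through the mouth and snaps shut by its spring once the rod has gone past its lower end into the bowl.
- housing: Grey cast gear housing bolted to the bench (does not move): flange 140 (x) x 160 (y) x 12 mm, body 120 x 140 mm, flat top 70 mm above the bench. Origin: middle of its underside, z up. The lifting eye stands in the middle of its top, in the plane x = 0, so that one passes through it along x.
- eye_crown (a point): Nominal rod centre at the top of the yellow lifting eye, 118 mm above the bench, 48 mm above the housing's top. The eye is screwed in by hand: its true crown stands up to 5 mm higher or lower than this point, but does not move in use. A rigid arch of 8 mm rod, inner width 28 mm along the housing's y, inner height 39 to 49 mm; the rod runs along the housing's y at the crown. Axes as the housing's.
- holder: Black slotted block fixed to the bench, 84 (x) x 64 (y) mm, 46 mm tall; the hook stands in its slot, the slot's floor 10 mm above the bench, with 2.5 mm to spare on each side. Origin: middle of its underside, x along the slot; the hook's axes start out along the holder's.
- oil_bottle: Bystander: loose black oil bottle with a red cap, 60 mm across, 150 mm tall. Origin: middle of its underside.
- grease_jar: Bystander: loose amber jar with a steel lid, 50 mm across, 55 mm tall. Origin: middle of its underside.
- socket: Bystander: loose steel socket standing upright, 28 mm across, 38 mm tall. Origin: middle of its underside.
Mind the look-alikes: they are no part of the job. Of the things that look like the housing, the smallest one is meant.

How it is judged:
By the outcome, as a careful person would: the job done as asked, in the order asked, and still so for the second after the job is handed in, with the robot touching nothing.
It also fails if it takes over 61 s, if anything falls off the work surface, if the arm or the gripper's body presses on something with over 40 N, if the wrist force passes 120 N, or if a joint passes its speed limit or range.

## Working session

There is one attempt and no reset: what is moved stays moved. The work goes in short steps, Python scripts to look and compute and a tool call to move; the robot and the scene stay as the last step left them, time stands still between calls to the robot, and variables do not carry over. Pictures are saved under pics/ and viewed, and the job is handed in when it is done.

Besides the shell and the picture viewer there is one more tool, called after "Call:" by a JSON object that holds its "op" and its "data". drive_tool: Moves the arm, as the interface text tells. Its arguments: {"type":"object","properties":{"delta_pos":{"type":"array"},"rotation":{"type":"array"},"jaw":{"type":"array"}},"required":["delta_pos","rotation","jaw"]}

```bash
ls; mkdir -p pics; python3 - <<'E'
from station import telemetry, eyes, manip
import cv2,numpy as np
np.set_printoptions(precision=4,suppress=True)
print(telemetry.get_obs()); print(manip.grasp_offset)
for n in ["side","top","wrist"]:
    r=eyes.get_image(n); cv2.imwrite(f"pics/{n}0.png",r["color"][:,:,::-1]); print(n,r["vfov"],r["cx"],r["cy"],r["pose"],[k for k in r])
E
```

```text
pics
{'clock': 0.0, 'q': array([-1.5058,  0.2593,  1.5361,  0.    ,  1.348 , -0.2028]), 'qvel': array([-0.0013, -0.0022,  0.0005,  0.0004, -0.001 , -0.0002]), 'tau': array([ -0.0001, -43.7312, -28.4002,   0.0718,   0.0415,  -0.0001]), 'position': array([ 0.1455, -0.5298,  0.192 ]), 'tcp_rot': array([ 0.991 ,  0.1335,  0.0001, -0.0009]), 'contact_force': array([0.6947, 0.1284, 0.3322]), 'moment': array([-0.0445,  0.0478,  0.0201]), 'grip_width': 0.09285170168971578}
0.0188
side 56.08755329554564 280.5861588241318 212.02658392252602 [[-0.9142 -0.2229  0.3385  0.2633]
 [-0.4047  0.5466 -0.7331  0.581 ]
 [-0.0216 -0.8072 -0.5899  0.567 ]
 [ 0.      0.      0.      1.    ]] ['color', 'vfov', 'cx', 'cy', 'pose']
top 46.33176776315924 269.42400468942225 206.32154393639334 [[ 0.0275 -0.993   0.1151  0.4043]
 [-0.9996 -0.0277  0.0006  0.0251]
 [ 0.0026 -0.1151 -0.9934  1.2006]
 [ 0.      0.      0.      1.    ]] ['color', 'vfov', 'cx', 'cy', 'pose']
wrist 63.704913465409476 281.0975756669294 206.7373658054039 [[ 0.2641 -0.9338 -0.2412  0.2116]
 [-0.9645 -0.2563 -0.0639 -0.513 ]
 [-0.0022  0.2495 -0.9684  0.3834]
 [ 0.      0.      0.      1.    ]] ['color', 'vfov', 'cx', 'cy', 'pose']
```

View pics/top0.png

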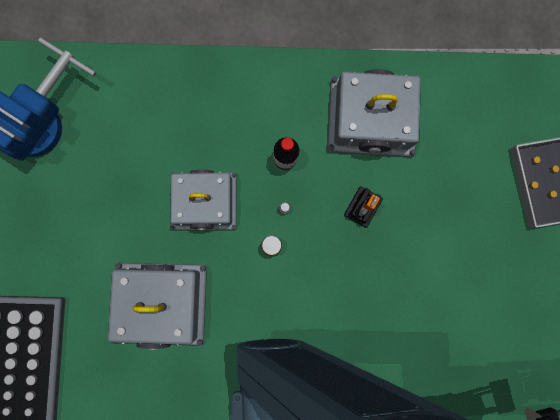

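View pics/side0.png

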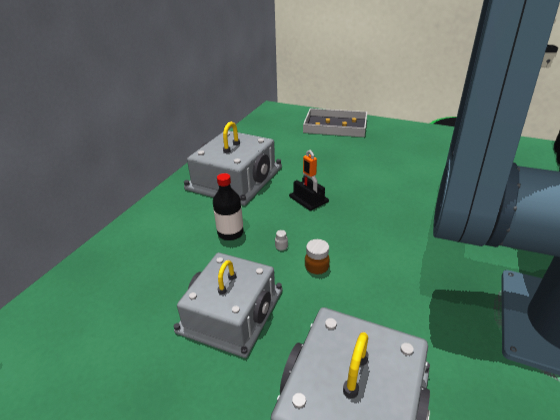

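View pics/wrist0.png

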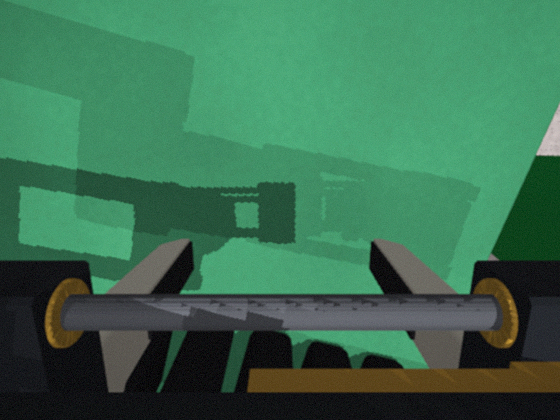

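Three housing look-alikes in the top view: (378,112), (155,305) and (203,200). The one at (203,200) is the smallest at about 66 px, against about 90 px for the other two. I'll confirm this in enlarged crops.

```bash
python3 - <<'E'
import cv2,numpy as np
t=cv2.imread("pics/top0.png"); s=cv2.imread("pics/side0.png")
a=cv2.resize(t[160:240,160:245],None,fx=4.6,fy=4.6,interpolation=cv2.INTER_CUBIC)
b=cv2.resize(t[175:239,332:396],(368,368),interpolation=cv2.INTER_CUBIC)
cv2.imwrite("pics/crop1.png",np.hstack([cv2.resize(a,(391,368)),b]))
a=cv2.resize(s[245:355,165:290],(400,352),interpolation=cv2.INTER_CUBIC)
b=cv2.resize(s[140:212,275:345],(342,352),interpolation=cv2.INTER_CUBIC)
cv2.imwrite("pics/crop2.png",np.hstack([a,b]))
E
```

```text
(no output)
```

View pics/crop1.png

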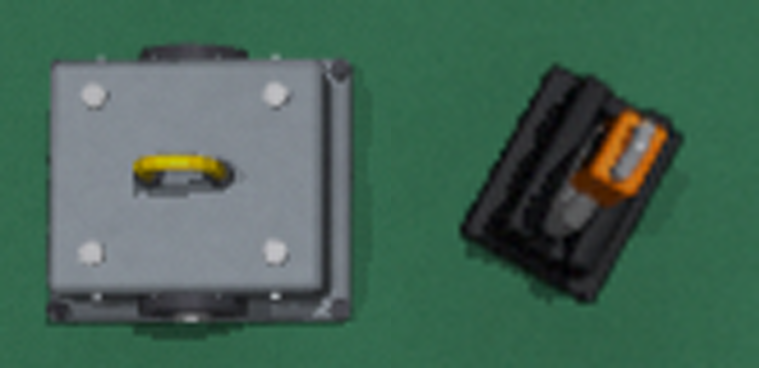

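View pics/crop2.png

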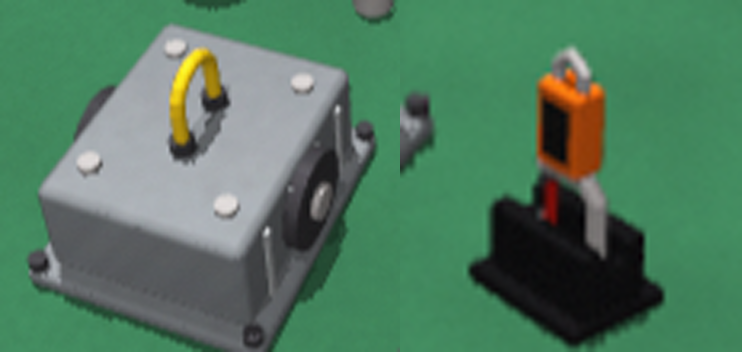

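```bash
cat > h.py <<'E'
import cv2,numpy as np
np.set_printoptions(precision=4,suppress=True)
def cam(r):
    H=r["color"].shape[0]; f=H/2/np.tan(np.radians(r["vfov"])/2); return f,r["cx"],r["cy"],np.array(r["pose"])
def ray(r,u,v):
    f,cx,cy,P=cam(r); d=P[:3,:3]@np.array([(u-cx)/f,(v-cy)/f,1]); return P[:3,3],d/np.linalg.norm(d)
def onz(r,u,v,z):
    o,d=ray(r,u,v); return o+d*(z-o[2])/d[2]
def tri(r1,p1,r2,p2):
    o1,d1=ray(r1,*p1);o2,d2=ray(r2,*p2)
    s=np.linalg.lstsq(np.c_[d1,-d2],o2-o1,rcond=None)[0]
    a=o1+d1*s[0];b=o2+d2*s[1]; return (a+b)/2,np.linalg.norm(a-b)
def proj(r,p):
    f,cx,cy,P=cam(r); q=P[:3,:3].T@(np.array(p)-P[:3,3]); return np.array([cx+f*q[0]/q[2],cy+f*q[1]/q[2]])
def hsv(r): return cv2.cvtColor(r["color"],cv2.COLOR_RGB2HSV)
def blobs(m,amin=5):
    n,l,s,c=cv2.connectedComponentsWithStats(m.astype(np.uint8))
    return [(c[i],s[i]) for i in range(1,n) if s[i][4]>=amin],l
def save(r,n): cv2.imwrite(f"pics/{n}.png",r["color"][:,:,::-1])
E
python3 - <<'E'
from h import *
from station import eyes
T=eyes.get_image("top");S=eyes.get_image("side")
for n,r in (("T",T),("S",S)):
    h=hsv(r)
    for nm,m in (("orange",(h[...,0]>=5)&(h[...,0]<=16)&(h[...,1]>190)&(h[...,2]>130)),("yellow",(h[...,0]>=20)&(h[...,0]<=32)&(h[...,1]>180)&(h[...,2]>110)),("white",(h[...,1]<40)&(h[...,2]>170)),("red",((h[...,0]<4)|(h[...,0]>176))&(h[...,1]>150)&(h[...,2]>90))):
        print(n,nm,[(c.round(1),s[:4]) for c,s in blobs(m)[0]])
h=hsv(T); m=(h[...,2]<60).astype(np.uint8); m[:,:335]=0;m[:,395:]=0;m[:180]=0;m[235:]=0
cs=max(cv2.findContours(m,cv2.RETR_EXTERNAL,cv2.CHAIN_APPROX_NONE)[0],key=cv2.contourArea)
print(cv2.minAreaRect(cs), cv2.boxPoints(cv2.minAreaRect(cs)))
print([onz(T,u,v,.0) for u,v in cv2.boxPoints(cv2.minAreaRect(cs))])
E
```

```text
T orange [(array([370.3, 200.1]), array([367, 195,   8,  12], dtype=int32)), (array([375.3, 203.3]), array([371, 197,   9,  12], dtype=int32))]
T yellow [(array([385.3,  96.9]), array([373,  95,  25,   7], dtype=int32)), (array([197.5, 195.1]), array([189, 194,  18,   3], dtype=int32)), (array([145.4, 308.8]), array([133, 306,  26,   6], dtype=int32))]
T white [(array([53.7, 72. ]), array([39, 52, 30, 41], dtype=int32)), (array([354.5,  80.5]), array([352,  78,   6,   6], dtype=int32)), (array([408. ,  84.1]), array([405,  81,   7,   7], dtype=int32)), (array([352.6, 125.9]), array([350, 123,   6,   7], dtype=int32)), (array([406.5, 129.3]), array([404, 126,   6,   7], dtype=int32)), (array([519. , 155.5]), array([518, 150,   3,  12], dtype=int32)), (array([523.5, 174.5]), array([522, 167,   4,  16], dtype=int32)), (array([179.7, 180.1]), array([178, 178,   5,   5], dtype=int32)), (array([219.5, 180. ]), array([218, 178,   4,   5], dtype=int32)), (array([527.4, 191. ]), array([527, 188,   2,   7], dtype=int32)), (array([284.6, 206.7]), array([281, 203,   8,   8], dtype=int32)), (arra
[... 2680 characters left out ...]
 149, 111], dtype=int32)), (array([181.4, 327.9]), array([181, 325,   2,   6], dtype=int32)), (array([424.2, 376. ]), array([424, 374,   2,   5], dtype=int32)), (array([278., 397.]), array([277, 395,   3,   5], dtype=int32))]
S red [(array([223.1, 179. ]), array([217, 173,  13,  13], dtype=int32)), (array([305.3, 181.3]), array([304, 178,   3,   7], dtype=int32))]
((363.0088806152344, 206.31748962402344), (26.800947189331055, 35.843544006347656), 29.357751846313477) [[342.543  215.3679]
 [360.1157 184.1276]
 [383.4748 197.267 ]
 [365.9021 228.5074]]
[array([ 0.526 , -0.1545, -0.    ]), array([ 0.6049, -0.1972,  0.    ]), array([ 0.5737, -0.2551,  0.    ]), array([ 0.4952, -0.2121,  0.    ])]
```

```bash
python3 - <<'E'
from h import *
from station import eyes,telemetry
from scipy.spatial.transform import Rotation as R
T=eyes.get_image("top");S=eyes.get_image("side")
print("grip",tri(T,(373,201.5),S,(311,165)))
print("holder c@0", onz(T,363,206.3,0.0),onz(T,363,206.3,0.02))
print("housing", onz(T,199.4,197.2,.073))
B=[onz(T,*p,.073)[:2] for p in ((179.7,180.1),(219.5,180),(179.1,214.5),(219.3,214.1))]
print(B, (B[0]+B[2]-B[1]-B[3])/2, (B[0]+B[1]-B[2]-B[3])/2)
print("side yellow top?")
o=telemetry.get_obs(); print(R.from_quat(o['tcp_rot']).as_matrix())
h=hsv(S); m=(h[...,0]>=18)&(h[...,0]<=34)&(h[...,1]>120); m[:, :210]=0;m[:,245:]=0;m[:250]=0;m[300:]=0
for v in range(255,298,2): print(v,np.where(m[v])[0][[0,-1]] if m[v].any() else None,end=";")
h=hsv(T); m=(h[...,0]>=18)&(h[...,0]<=34)&(h[...,1]>120);
for v in range(188,206): 
  x=np.where(m[v,180:220])[0]+180
  print(v,x[[0,-1]] if len(x) else None,end=";")
E
```

```text
grip (array([ 0.5473, -0.2101,  0.0943]), np.float64(0.005757665140480473))
holder c@0 [ 0.5498 -0.2047  0.    ] [ 0.5474 -0.2009  0.02  ]
housing [0.5517 0.1885 0.073 ]
[array([0.5905, 0.2361]), array([0.5933, 0.1436]), array([0.5101, 0.2336]), array([0.5136, 0.1409])] [-0.0032  0.0926] [0.08   0.0026]
side yellow top?
[[ 0.9644  0.2646 -0.    ]
 [ 0.2646 -0.9644  0.0004]
 [ 0.0001 -0.0004 -1.    ]]
255 None;257 None;259 None;261 [225 230];263 [223 231];265 [222 232];267 [221 232];269 [220 232];271 [219 233];273 [219 233];275 [218 232];277 [218 222];279 [218 222];281 [218 222];283 [219 222];285 [219 223];287 [219 223];289 [220 223];291 None;293 None;295 None;297 None;188 None;189 None;190 None;191 None;192 None;193 None;194 [190 205];195 [189 207];196 [189 208];197 [189 208];198 [190 208];199 None;200 None;201 None;202 None;203 None;204 None;205 None;
```

Call:
{"op": "drive_tool", "data": {"delta_pos": [[0.95,-0.41,-0.28],[0.95,-0.41,-0.28],[0.95,-0.41,-0.28],[0.95,-0.41,-0.28],[0.95,-0.41,-0.28],[0.95,-0.41,-0.28],[0.95,-0.41,-0.28],[0.95,-0.41,-0.28],[0.95,-0.41,-0.28],[0.95,-0.41,-0.28]], "rotation": [[0,0,0],[0,0,0],[0,0,0],[0,0,0],[0,0,0],[0,0,0],[0,0,0],[0,0,0],[0,0,0],[0,0,0]], "jaw": [1,1,1,1,1,1,1,1,1,1]}}

```text
clock: 1.18
position: [0.3512, -0.3646, 0.263]
tcp_rot: [0.992, 0.129, -0.001, -0.002]
contact_force: [-0.3, -0.1, -1.0]
grip_width: 0.0929
```

Call:
{"op": "drive_tool", "data": {"delta_pos": [[0.92,-0.4,0],[0.92,-0.4,0],[0.92,-0.4,0],[0.92,-0.4,0],[0.92,-0.4,0],[0.92,-0.4,0],[0.92,-0.4,0],[0.92,-0.4,0],[0.92,-0.4,0],[0.92,-0.4,0]], "rotation": [[0,0,0],[0,0,0],[0,0,0],[0,0,0],[0,0,0],[0,0,0],[0,0,0],[0,0,0],[0,0,0],[0,0,0]], "jaw": [1,1,1,1,1,1,1,1,1,1]}}

```text
clock: 2.02
position: [0.558, -0.2, 0.2664]
tcp_rot: [0.992, 0.129, 0.001, 0.001]
contact_force: [1.0, 0.5, 0.8]
grip_width: 0.0929
```

Call:
{"op": "drive_tool", "data": {"delta_pos": [[0,0,0],[0,0,0],[0,0,0],[0,0,0],[0,0,0],[0,0,0],[0,0,0],[0,0,0]], "rotation": [[0,0,7],[0,0,7],[0,0,7],[0,0,7],[0,0,7],[0,0,7],[0,0,2],[0,0,0]], "jaw": [1,1,1,1,1,1,1,1]}}

```text
clock: 2.68
position: [0.5626, -0.1934, 0.2642]
tcp_rot: [0.965, -0.262, 0.0, -0.001]
contact_force: [-0.7, 0.2, -0.7]
grip_width: 0.0934
```

```bash
python3 - <<'E'
from h import *
from station import eyes,telemetry
from scipy.spatial.transform import Rotation as R
W=eyes.get_image("wrist"); save(W,"w1"); print(W["pose"]); o=telemetry.get_obs(); print(o['clock'],o['position'],R.from_quat(o['tcp_rot']).as_matrix())
E
```

```text
[[-0.5066 -0.835  -0.2149  0.6216]
 [-0.8622  0.4899  0.1293 -0.2298]
 [-0.0027  0.2507 -0.9681  0.4555]
 [ 0.      0.      0.      1.    ]]
2.7333 [ 0.5626 -0.1934  0.2642] [[ 0.8634 -0.5046  0.0006]
 [-0.5046 -0.8634  0.0021]
 [-0.0005 -0.0021 -1.    ]]
```

View pics/w1.png

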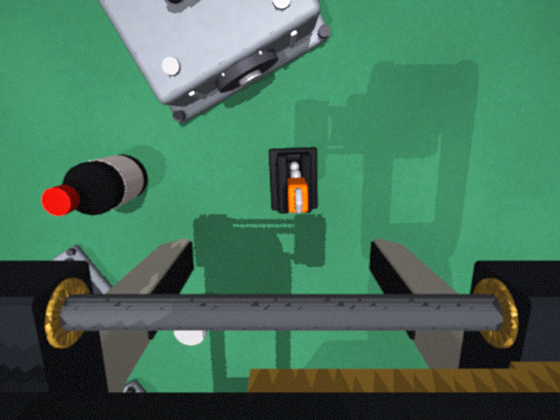

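```bash
python3 - <<'E'
from h import *
from station import eyes
im=cv2.imread("pics/w1.png"); cv2.imwrite("pics/w1c.png",cv2.resize(im[140:220,260:330],None,fx=7,fy=7,interpolation=cv2.INTER_CUBIC))
E
```

```text
(no output)
```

View pics/w1c.png

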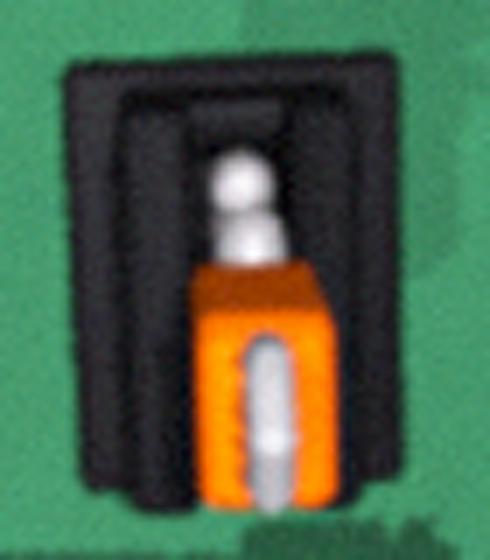

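```bash
python3 - <<'E'
from h import *
from station import eyes,telemetry
W=eyes.get_image("wrist")
c=[(195,310),(330,310),(337,505),(203,505)]
P=[onz(W,260+x/7,140+y/7,.121) for x,y in c]
for p in P: print(p)
C=np.mean(P,0); print("grip",C)
for a,b in((3,0),(2,1),(0,1),(3,2)):
    d=P[b]-P[a]; print(np.degrees(np.arctan2(d[1],d[0])),np.linalg.norm(d))
# holder base corners z~0
for x,y in [(68,68),(395,60),(400,478),(85,490)]: print(onz(W,260+x/7,140+y/7,.005))
d=onz(W,260+240/7,140+185/7,.0375); print("tip",d)
E
```

```text
[ 0.564  -0.2028  0.121 ]
[ 0.5542 -0.2196  0.121 ]
[ 0.5283 -0.2063  0.121 ]
[ 0.5382 -0.1893  0.121 ]
grip [ 0.5462 -0.2045  0.121 ]
-27.73306654063541 0.02906771205390669
-27.204420257395057 0.029076415751213322
-120.30407883289968 0.019376786696372595
-120.29073409773859 0.019645125273765114
[ 0.5961 -0.196   0.005 ]
[ 0.5664 -0.2499  0.005 ]
[ 0.4945 -0.2115  0.005 ]
[ 0.5237 -0.1567  0.005 ]
tip [ 0.565  -0.2143  0.0375]
```

Call:
{"op": "drive_tool", "data": {"delta_pos": [[-0.36,0.71,0],[0,0,0.8],[0,0,0.8],[0,0,0.8],[0,0,0.8],[0,0,0.5],[0,0,0]], "rotation": [[0,0,-2],[0,0,0],[0,0,0],[0,0,0],[0,0,0],[0,0,0],[0,0,0]], "jaw": [1,1,1,0.6,0.6,0.6,0.6]}}

```text
clock: 3.37
position: [0.5466, -0.2057, 0.1704]
tcp_rot: [0.971, -0.237, 0.003, -0.0]
contact_force: [-0.5, -0.7, 0.0]
grip_width: 0.0704
```

```bash
cat > st.py <<'E'
from h import *
from station import eyes,telemetry
from scipy.spatial.transform import Rotation as R
import sys
o=telemetry.get_obs(); M=R.from_quat(o['tcp_rot']).as_matrix()
print(round(o['clock'],2),o['position'],"yaw",np.degrees(np.arctan2(M[1,0],M[0,0])),"tz",M[:,2],"F",o['contact_force'],"M",o['moment'],"w",o['grip_width'])
if len(sys.argv)>3:
    t=np.array(eval(sys.argv[3])); print("move",M.T@(t-o['position'])/.025)
if len(sys.argv)>2:
    for n in sys.argv[1].split(","):
        if n: save(eyes.get_image(n),n[0]+sys.argv[2])
E
python3 st.py wrist 2 "[.546,-.2042,.076]"
```

```text
3.37 [ 0.5466 -0.2057  0.1704] yaw -27.445971383563464 tz [ 0.0058 -0.0012 -1.    ] F [-0.512  -0.6697  0.0383] M [ 0.1007 -0.0103 -0.0091] w 0.07037441552826657
move [-0.0694 -0.0363  3.7764]
```

View pics/w2.png

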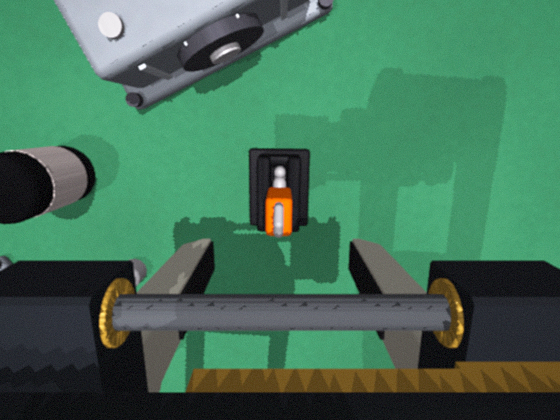

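Call:
{"op": "drive_tool", "data": {"delta_pos": [[0,0,0.8],[0,0,0.8],[0,0,0.8],[0,0,0.7],[0,0,0.6],[0,0,0]], "rotation": [[0,0,0.5],[0,0,0],[0,0,0],[0,0,0],[0,0,0],[0,0,0]], "jaw": [0.6,0.6,0.6,0.6,0.6,0.6]}}

```text
clock: 3.92
position: [0.5538, -0.2098, 0.0849]
tcp_rot: [0.971, -0.239, 0.011, 0.002]
contact_force: [-0.9, 0.1, -0.7]
grip_width: 0.056
```

```bash
python3 st.py wrist,side 3 "[.546,-.2042,.076]"
```

```text
3.92 [ 0.5538 -0.2098  0.0849] yaw -27.657022990637376 tz [ 0.0199 -0.0098 -0.9998] F [-0.9088  0.0575 -0.7434] M [0.0545 0.0356 0.0072] w 0.055975016665605504
move [-0.3884 -0.0524  0.3488]
```

View pics/w3.png

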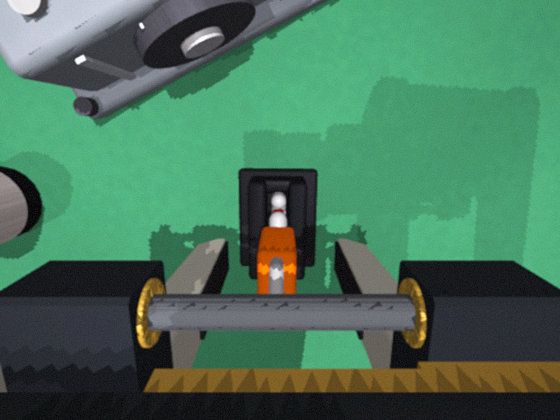

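Call:
{"op": "drive_tool", "data": {"delta_pos": [[-0.39,-0.05,0.2],[0,0,0]], "rotation": [[0,-1.2,0.7],[0,0,0]], "jaw": [0.6,0.6]}}

```text
clock: 4.18
position: [0.5486, -0.2058, 0.0853]
tcp_rot: [0.969, -0.245, 0.004, 0.001]
contact_force: [-0.0, 0.6, -0.2]
grip_width: 0.0559
```

```bash
python3 st.py "" 3 "[.546,-.2042,.076]"
```

```text
4.18 [ 0.5486 -0.2058  0.0853] yaw -28.41232292736555 tz [ 0.0076 -0.0039 -1.    ] F [-0.0291  0.5754 -0.2402] M [ 0.0527  0.0424 -0.0427] w 0.055946939208416736
move [-0.1265 -0.0054  0.372 ]
```

Call:
{"op": "drive_tool", "data": {"delta_pos": [[-0.13,0,0.4],[-0.05,0,0.2]], "rotation": [[0,-0.5,0],[0,-0.2,0]], "jaw": [0.6,0.6]}}

```text
clock: 4.35
position: [0.5465, -0.2046, 0.0728]
tcp_rot: [0.969, -0.245, 0.001, 0.0]
contact_force: [-0.9, 0.1, 0.1]
grip_width: 0.0558
```

```bash
python3 st.py "" 3 "[.546,-.2042,.076]"
```

```text
4.35 [ 0.5465 -0.2046  0.0728] yaw -28.397295151158286 tz [ 0.0013 -0.0009 -1.    ] F [-0.9349  0.0532  0.1423] M [ 0.1059  0.0351 -0.0023] w 0.05581699707502142
move [-0.0248 -0.0044 -0.1291]
```

Call:
{"op": "drive_tool", "data": {"delta_pos": [[0,0,0],[0,0,0],[0,0,0],[0,0,0],[0,0,0],[0,0,0]], "rotation": [[0,0,0],[0,0,0],[0,0,0],[0,0,0],[0,0,0],[0,0,0]], "jaw": [0.1,0.1,0.1,0.1,0.1,0.1]}}

```text
clock: 4.85
position: [0.5462, -0.2043, 0.072]
tcp_rot: [0.969, -0.245, 0.0, 0.0]
contact_force: [0.2, -0.3, -0.4]
grip_width: 0.0203
```

```bash
python3 st.py "" 3 "[.546,-.2042,.2]"
```

```text
4.85 [ 0.5462 -0.2043  0.072 ] yaw -28.384427030158843 tz [ 0.0003 -0.0002 -1.    ] F [ 0.1668 -0.2804 -0.3733] M [ 0.0711 -0.0085  0.0152] w 0.02026207097689292
move [-0.006  -0.0015 -5.1185]
```

Call:
{"op": "drive_tool", "data": {"delta_pos": [[0,0,-0.4],[0,0,-0.5],[0,0,-0.6],[0,0,-0.7],[0,0,-0.8],[0,0,-0.8],[0,0,-0.8],[0,0,-0.8],[0,0,-0.4],[0,0,0]], "rotation": [[0,0,0],[0,0,0],[0,0,0],[0,0,0],[0,0,0],[0,0,0],[0,0,0],[0,0,0],[0,0,0],[0,0,0]], "jaw": [0.1,0.1,0.1,0.1,0.1,0.1,0.1,0.1,0.1,0.1]}}

```text
clock: 5.68
position: [0.5425, -0.2022, 0.2242]
tcp_rot: [0.969, -0.245, -0.005, -0.001]
contact_force: [0.9, -0.7, -2.2]
grip_width: 0.0201
```

```bash
python3 st.py wrist,side 4 "[.44,.185,.25]"
```

```text
5.68 [ 0.5425 -0.2022  0.2242] yaw -28.38465315914206 tz [-0.0089  0.0053 -0.9999] F [ 0.8923 -0.7214 -2.2418] M [ 0.0483 -0.0459 -0.0352] w 0.020092850251197232
move [-10.9806 -11.6773  -0.9139]
```

View pics/s4.png

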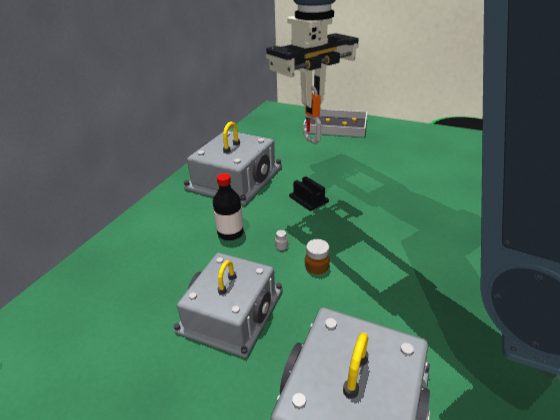

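View pics/w4.png

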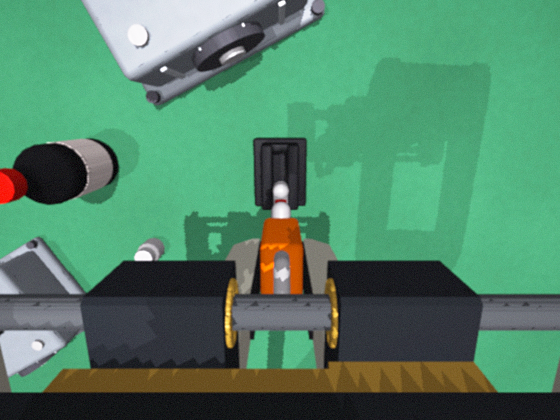

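Call:
{"op": "drive_tool", "data": {"delta_pos": [[0,0,0],[0,0,0],[0,0,0],[0,0,0],[0,0,0],[0,0,0],[0,0,0]], "rotation": [[0,0,-3],[0,0,-6],[0,0,-6],[0,0,-6],[0,0,-6],[0,0,-2.3],[0,0,0]], "jaw": [0.1,0.1,0.1,0.1,0.1,0.1,0.1]}}

```text
clock: 6.37
position: [0.5359, -0.1983, 0.2112]
tcp_rot: [1.0, 0.02, -0.014, -0.009]
contact_force: [0.4, -0.2, -2.7]
grip_width: 0.0201
```

```bash
python3 st.py "" 4 "[.44,.187,.245]"
```

```text
6.37 [ 0.5359 -0.1983  0.2112] yaw 2.345391393394117 tz [-0.0281  0.0171 -0.9995] F [ 0.3625 -0.2062 -2.7389] M [-0.0274 -0.0395  0.0097] w 0.02008435503884935
move [ -3.2379 -15.5777  -0.9808]
```

Call:
{"op": "drive_tool", "data": {"delta_pos": [[-0.1,-0.3,-0.5],[-0.2,-0.7,-0.3],[-0.2,-0.95,-0.15],[-0.2,-0.95,-0.1],[-0.2,-0.95,-0.1],[-0.2,-0.95,-0.1],[-0.2,-0.95,0],[-0.2,-0.95,0],[-0.2,-0.95,0],[-0.2,-0.95,0]], "rotation": [[-0.5,0.8,0],[-0.5,0.8,0],[0,0,0],[0,0,0],[0,0,0],[0,0,0],[0,0,0],[0,0,0],[0,0,0],[0,0,0]], "jaw": [0.1,0.1,0.1,0.1,0.1,0.1,0.1,0.1,0.1,0.1]}}

```text
clock: 7.2
position: [0.4739, 0.0204, 0.2324]
tcp_rot: [1.0, 0.007, -0.01, -0.004]
contact_force: [1.0, 1.1, -3.1]
grip_width: 0.0198
```

```bash
python3 st.py "" 4 "[.44,.187,.245]"
```

```text
7.2 [0.4739 0.0204 0.2324] yaw 0.7910231170860326 tz [-0.0197  0.0079 -0.9998] F [ 1.0173  1.1302 -3.0573] M [ 0.0392 -0.0009  0.0139] w 0.019795054525091026
move [-1.2754 -6.6877 -0.426 ]
```

Call:
{"op": "drive_tool", "data": {"delta_pos": [[-0.2,-0.95,-0.1],[-0.2,-0.95,-0.1],[-0.2,-0.95,-0.1],[-0.2,-0.95,-0.1],[-0.2,-0.9,-0.1],[-0.1,-0.6,0],[0,-0.1,0],[0,0,0]], "rotation": [[-0.3,0.8,-0.5],[-0.2,0.5,-0.5],[0,0,0],[0,0,0],[0,0,0],[0,0,0],[0,0,0],[0,0,0]], "jaw": [0.1,0.1,0.1,0.1,0.1,0.1,0.1,0.1]}}

```text
clock: 7.87
position: [0.4334, 0.1654, 0.2385]
tcp_rot: [1.0, 0.012, -0.006, -0.001]
contact_force: [0.6, 0.0, -2.4]
grip_width: 0.0198
```

```bash
python3 st.py wrist,side,top 5 "[.44,.187,.245]"
```

```text
7.87 [0.4334 0.1654 0.2385] yaw 1.318487692519558 tz [-0.011   0.0014 -0.9999] F [ 0.6304  0.0222 -2.4333] M [-0.0098 -0.0462 -0.0732] w 0.019831594968901117
move [ 0.2823 -0.8588 -0.2604]
```

View pics/w5.png

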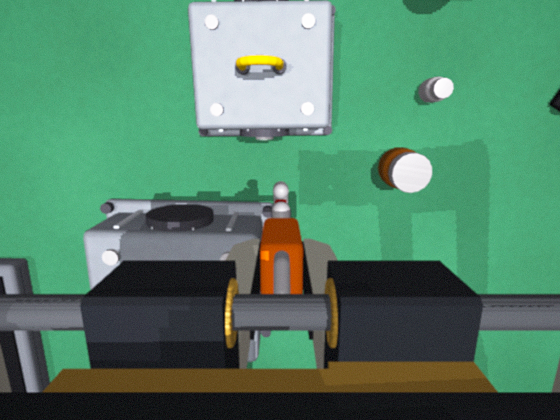

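View pics/s5.png

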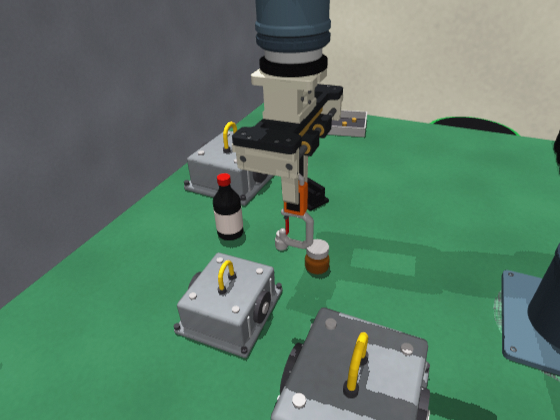

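```bash
python3 - <<'E'
from h import *
from station import eyes
W=eyes.get_image("wrist");S=eyes.get_image("side");T=eyes.get_image("top")
def ym(r,u0,u1,v0,v1):
    h=hsv(r); m=(h[...,0]>=17)&(h[...,0]<=34)&(h[...,1]>130)&(h[...,2]>60)
    k=np.zeros_like(m);k[v0:v1,u0:u1]=1; return m&k
mw=ym(W,220,300,40,90)
print("W cols"); cc={}
for u in range(232,290,3):
    x=np.where(mw[:,u])[0]; print(u,(x[0],x[-1]) if len(x) else None,end="; ")
ms=ym(S,205,250,245,300)
print("\nS cols")
prof={}
for u in range(214,238):
    x=np.where(ms[:,u])[0]
    if len(x): prof[u]=(x[0],x[-1]); print(u,prof[u],end="; ")
print()
h=hsv(W); m=(h[...,1]<45)&(h[...,2]>190); m[150:]=0;m[:, :190]=0;m[:,340:]=0
for c,s in blobs(m,8)[0]: print("Wbolt",c,s)
im=cv2.cvtColor(S["color"],cv2.COLOR_RGB2BGR)
cv2.imwrite("pics/s5c.png",cv2.resize(im[245:325,170:285],None,fx=6,fy=6,interpolation=cv2.INTER_CUBIC))
im=cv2.cvtColor(W["color"],cv2.COLOR_RGB2BGR)
cv2.imwrite("pics/w5c.png",cv2.resize(im[0:140,185:340],None,fx=4,fy=4,interpolation=cv2.INTER_CUBIC))
E
```

```text
W cols
232 None; 235 (np.int64(61), np.int64(67)); 238 (np.int64(59), np.int64(70)); 241 (np.int64(58), np.int64(70)); 244 (np.int64(57), np.int64(66)); 247 (np.int64(57), np.int64(65)); 250 (np.int64(57), np.int64(65)); 253 (np.int64(56), np.int64(65)); 256 (np.int64(56), np.int64(64)); 259 (np.int64(56), np.int64(65)); 262 (np.int64(56), np.int64(65)); 265 (np.int64(57), np.int64(65)); 268 (np.int64(57), np.int64(65)); 271 (np.int64(57), np.int64(66)); 274 (np.int64(58), np.int64(68)); 277 (np.int64(59), np.int64(70)); 280 (np.int64(61), np.int64(68)); 283 None; 286 None; 289 None; 
S cols
218 (np.int64(274), np.int64(281)); 219 (np.int64(270), np.int64(288)); 220 (np.int64(268), np.int64(289)); 221 (np.int64(266), np.int64(290)); 222 (np.int64(264), np.int64(290)); 223 (np.int64(263), np.int64(289)); 224 (np.int64(262), np.int64(269)); 225 (np.int64(261), np.int64(267)); 226 (np.int64(261), np.int64(265)); 227 (np.int64(260), np.int64(264)); 228 (np.int64(260), np.int64(265)); 229 (np.int64(260), np.int64(273)); 230 (np.int64(261), np.int64(274)); 231 (np.int64(262), np.int64(275)); 232 (np.int64(264), np.int64(275)); 233 (np.int64(270), np.int64(274)); 
Wbolt [259.5384  63.6461] [  190     0   139   128 15547]
Wbolt [256.9101  68.573 ] [248  66  20   7  89]
Wbolt [303.5 130. ] [301 129   6   3  14]
Wbolt [317.4828 131.2759] [314 129   7   5  29]
Wbolt [219.1429 131.0714] [217 130   5   3  14]
Wbolt [262.6154 138.9231] [260 138   6   3  13]
```

View pics/s5c.png

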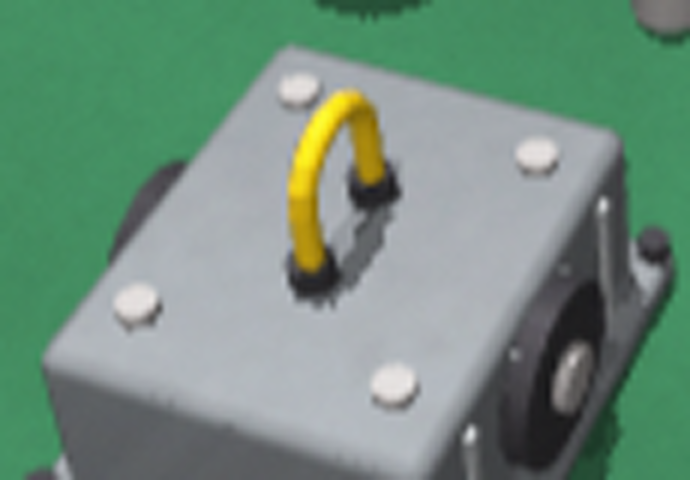

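View pics/w5c.png

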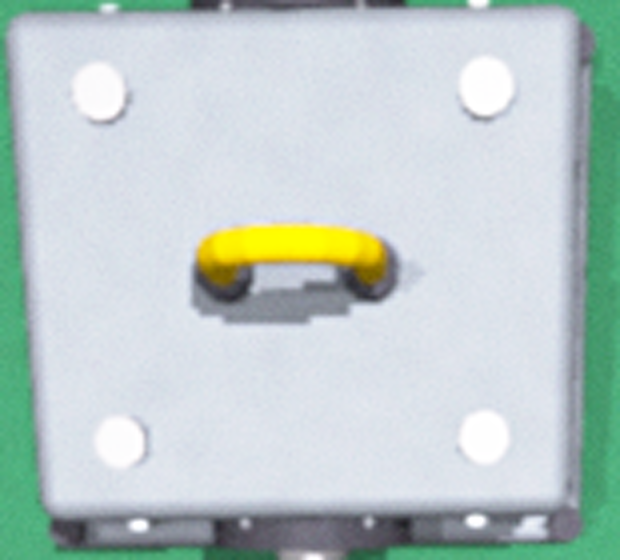

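```bash
python3 - <<'E'
from h import *
from station import eyes
W=eyes.get_image("wrist");S=eyes.get_image("side");T=eyes.get_image("top")
pw=[(306.8,21.3),(306,109),(210,22.5),(215,110)]
ps=[(219.8,259.7),(259.5,270.8),(192.8,295.3),(235.5,309)]
pt=[(219.5,180),(219.3,214.1),(179.7,180.1),(179.1,214.5)]
B=[]
for a,b,c in zip(pw,ps,pt): 
    t=tri(W,a,S,b); B.append(t[0]); print("WS",*t,"TS",*tri(T,c,S,b),"W@z",onz(W,*a,.0725))
B=np.array(B);print("mean",B.mean(0),"size",B[0]-B[1],B[0]-B[2], "W@z centre",np.mean([onz(W,*a,.0725) for a in pw],0))
for z in np.arange(.110,.128,.002):
    p=onz(W,258.5,60.3,z); q=onz(T,198.7,196,z); print(z,p,proj(S,p),q,proj(S,q))
E
```

```text
WS [0.5928 0.1415 0.0696] 0.0009516006125124205 TS [0.5925 0.1432 0.0712] 0.002504933319435927 W@z [0.5925 0.1419 0.0725]
WS [0.512  0.1392 0.0696] 0.0005670499508215667 TS [0.5125 0.1406 0.0709] 0.00285046525852398 W@z [0.5122 0.1396 0.0725]
WS [0.5895 0.2344 0.0703] 0.0015017740212187485 TS [0.5894 0.2356 0.0716] 0.00303489919375521 W@z [0.5896 0.2343 0.0725]
WS [0.509  0.2322 0.0704] 0.0008782101431400554 TS [0.5091 0.2333 0.0717] 0.0024355533021468367 W@z [0.5093 0.232  0.0725]
mean [0.5508 0.1868 0.0699] size [ 0.0808  0.0023 -0.    ] [ 0.0033 -0.0928 -0.0007] W@z centre [0.5509 0.1869 0.0725]
0.11 [0.5516 0.1854 0.11  ] [224.4562 265.0344] [0.5495 0.1849 0.11  ] [225.7099 265.1794]
0.112 [0.5513 0.1852 0.112 ] [224.5225 264.1545] [0.5492 0.1846 0.112 ] [225.8133 264.2339]
0.114 [0.551  0.1851 0.114 ] [224.5891 263.2716] [0.5489 0.1843 0.114 ] [225.917  263.2853]
0.116 [0.5507 0.185  0.116 ] [224.6559 262.3854] [0.5487 0.184  0.116 ] [226.0211 262.3337]
0.11800000000000001 [0.5504 0.1848 0.118 ] [224.723 261.496] [0.5484 0.1837 0.118 ] [226.1256 261.379 ]
0.12000000000000001 [0.5501 0.1847 0.12  ] [224.7903 260.6034] [0.5482 0.1834 0.12  ] [226.2303 260.4212]
0.12200000000000001 [0.5498 0.1846 0.122 ] [224.8579 259.7076] [0.5479 0.1831 0.122 ] [226.3354 259.4604]
0.12400000000000001 [0.5496 0.1844 0.124 ] [224.9257 258.8085] [0.5476 0.1828 0.124 ] [226.4409 258.4963]
0.126 [0.5493 0.1843 0.126 ] [224.9937 257.9061] [0.5474 0.1825 0.126 ] [226.5467 257.5292]
```

Call:
{"op": "drive_tool", "data": {"delta_pos": [[0.4,-0.4,0.3],[0.4,-0.3,0.5],[0.2,-0.15,0.6],[0,0,0.6],[0,0,0.6],[0,0,0.4],[0,0,0]], "rotation": [[0,0.4,-0.5],[0,0.2,0],[0,0,0],[0,-0.2,0],[0,-0.2,0],[0,-0.2,0],[0,0,0]], "jaw": [0.1,0.1,0.1,0.1,0.1,0.1,0.1]}}

```text
clock: 8.9
position: [0.4647, 0.1886, 0.1603]
tcp_rot: [1.0, 0.014, -0.001, -0.002]
contact_force: [0.3, 0.9, -2.5]
grip_width: 0.0197
```

```bash
python3 st.py "" 6 "[.485,.1855,.1375]"
```

```text
8.9 [0.4647 0.1886 0.1603] yaw 1.5878548015418894 tz [-0.0028  0.0037 -1.    ] F [ 0.3156  0.8905 -2.4576] M [ 0.0316  0.0355 -0.0198] w 0.019706861595939935
move [0.8111 0.1502 0.9108]
```

Call:
{"op": "drive_tool", "data": {"delta_pos": [[0.3,0.1,0.4],[0.2,0.05,0.4],[0.1,0,0.15],[0,0,0]], "rotation": [[-0.2,0,-0.3],[0,0,0],[0,0,0],[0,0,0]], "jaw": [0.1,0.1,0.1,0.1]}}

```text
clock: 9.23
position: [0.4828, 0.1854, 0.1349]
tcp_rot: [1.0, 0.017, -0.0, -0.0]
contact_force: [-0.7, -0.5, -2.2]
grip_width: 0.0201
```

```bash
python3 st.py side,wrist 6 "[.49,.1855,.1375]"; python3 - <<'E'
import cv2,numpy as np
a=cv2.imread("pics/s6.png")[190:320,170:330]; b=cv2.imread("pics/w6.png")
cv2.imwrite("pics/s6c.png",cv2.resize(a,None,fx=4.5,fy=4.5,interpolation=cv2.INTER_CUBIC))
E
```

```text
9.23 [0.4828 0.1854 0.1349] yaw 1.9292376615643578 tz [-0.0005  0.0001 -1.    ] F [-0.7084 -0.5113 -2.2114] M [0.0139 0.0536 0.0518] w 0.020092465366656192
move [ 0.2871  0.0066 -0.1044]
```

View pics/s6c.png

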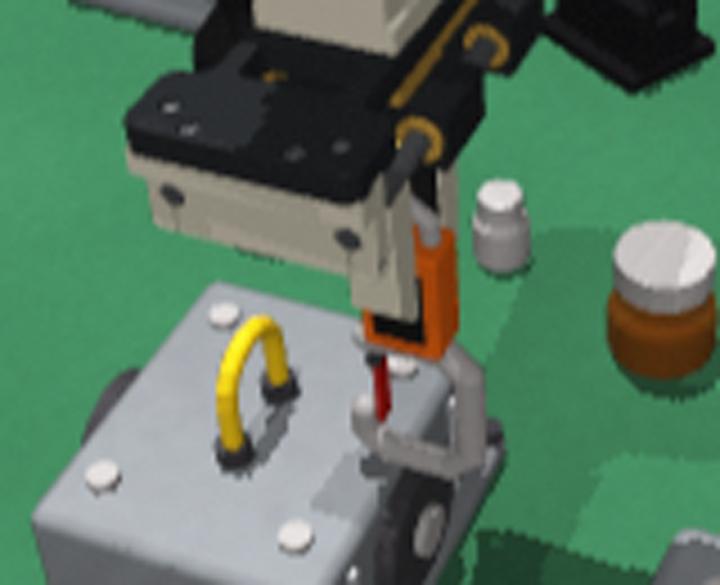

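View pics/w6.png

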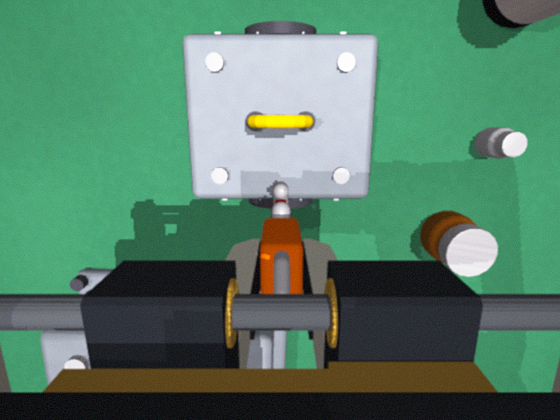

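```bash
python3 - <<'E'
from h import *
from station import eyes
S=eyes.get_image("side");W=eyes.get_image("wrist")
O=np.array([.4828,.1854,.0729])
c,s=np.cos(np.radians(1.93)),np.sin(np.radians(1.93))
def hp(x,y,z): return O+np.array([c*x-s*y,s*x+c*y,z])/1000
for n,p in (("tipc",(21,0,22)),("tiptop",(21,0,27.5)),("bowl mid",(0,0,5.5)),("gatebottom",(13.5,4,21)),("back mid",(-21,0,34)),("corner",(-21,0,5.5)),("hinge",(13.5,4,54))):
    q=proj(S,hp(*p)); print(n,q,"crop",(q-[170,190])*4.5)
h=hsv(W); m=(h[...,0]>=17)&(h[...,0]<=34)&(h[...,1]>130)&(h[...,2]>60); m[160:]=0
for u in range(245,316,6):
    x=np.where(m[:,u])[0]; print(u,(x[0],x[-1]) if len(x) else None,end="; ")
x=np.where(m.any(0))[0];print(x[0],x[-1])
print(onz(W,280,121.5,.114))
h=hsv(S); m=((h[...,0]<5)|(h[...,0]>175))&(h[...,1]>150)&(h[...,2]>70); m[:, :240]=0; m[:,275:]=0; m[:260]=0;m[300:]=0
x=np.argwhere(m); print("gate px",x.min(0),x.max(0))
E
```

```text
tipc [250.3288 279.7856] crop [361.4794 404.035 ]
tiptop [250.1045 277.4172] crop [360.4702 393.3773]
bowl mid [262.4537 290.0979] crop [416.0416 450.4404]
gatebottom [253.4583 283.0691] crop [375.5624 418.8109]
back mid [273.5959 281.2758] crop [466.1814 410.7412]
corner [274.1528 293.5132] crop [468.6877 465.8094]
hinge [252.165  268.4847] crop [369.7426 353.1811]
245 None; 251 (np.int64(116), np.int64(126)); 257 (np.int64(115), np.int64(127)); 263 (np.int64(115), np.int64(127)); 269 (np.int64(115), np.int64(127)); 275 (np.int64(115), np.int64(127)); 281 (np.int64(115), np.int64(127)); 287 (np.int64(115), np.int64(127)); 293 (np.int64(115), np.int64(127)); 299 (np.int64(115), np.int64(127)); 305 (np.int64(115), np.int64(127)); 311 (np.int64(116), np.int64(125)); 248 313
[0.5498 0.1876 0.114 ]
gate px [269 253] [282 256]
```

Call:
{"op": "drive_tool", "data": {"delta_pos": [[0.3,0,-0.06],[0.4,0,0],[0.4,0,0],[0.3,0,0],[0.1,0,0],[0,0,0]], "rotation": [[0,0,0],[0,0,0],[0,0,0],[0,0,0],[0,0,0],[0,0,0]], "jaw": [0.1,0.1,0.1,0.1,0.1,0.1]}}

```text
clock: 9.93
position: [0.526, 0.1874, 0.1405]
tcp_rot: [1.0, 0.017, 0.003, -0.001]
contact_force: [0.0, -0.2, -3.3]
grip_width: 0.0198
```

```bash
python3 st.py side,wrist 7 "[.552,.1865,.1365]"; python3 - <<'E'
import cv2,numpy as np
a=cv2.imread("pics/s7.png")[190:320,170:330]; b=cv2.imread("pics/w6.png")
cv2.imwrite("pics/s7c.png",cv2.resize(a,None,fx=4.5,fy=4.5,interpolation=cv2.INTER_CUBIC))
E
```

```text
9.93 [0.526  0.1874 0.1405] yaw 1.9519636871078403 tz [ 0.0066  0.0013 -1.    ] F [ 0.0441 -0.1887 -3.3031] M [-0.0036  0.0252 -0.0079] w 0.019752858350870213
move [1.0363 0.0715 0.1687]
```

View pics/s7c.png

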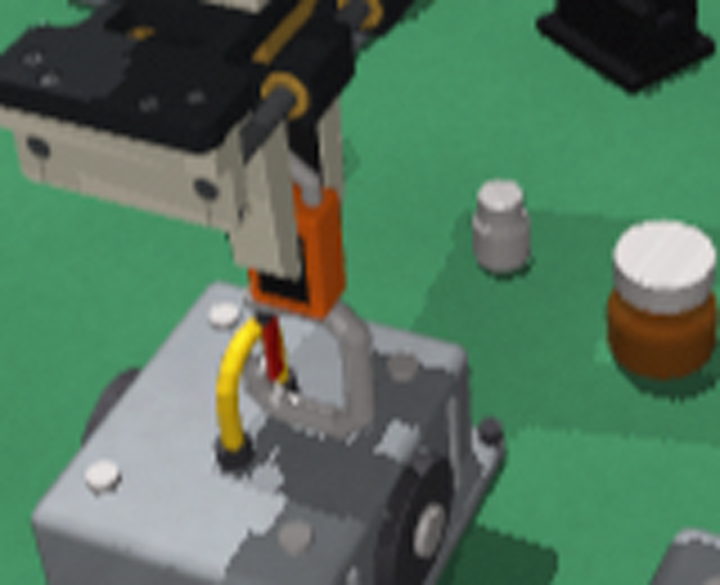

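View pics/w7.png

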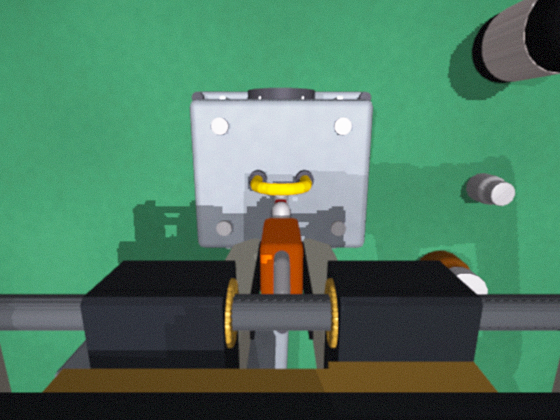

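Call:
{"op": "drive_tool", "data": {"delta_pos": [[0.1,0,0.2],[0.15,0,0.05],[0.2,0,0.03]], "rotation": [[0,-0.3,0],[0,0,0],[0,0,0]], "jaw": [0.1,0.1,0.1]}}

```text
clock: 10.28
position: [0.5342, 0.1879, 0.1326]
tcp_rot: [1.0, 0.017, -0.002, -0.0]
contact_force: [-6.8, -0.6, 3.9]
grip_width: 0.0196
```

```bash
python3 st.py "" 7 "[.552,.1875,.1375]"
```

```text
10.28 [0.5342 0.1879 0.1326] yaw 1.9892867609000666 tz [-0.0039  0.0009 -1.    ] F [-6.8393 -0.5903  3.8884] M [-0.0651  1.4153 -0.0203] w 0.019569454692575334
move [ 0.7111  0.0415 -0.1974]
```

Call:
{"op": "drive_tool", "data": {"delta_pos": [[-0.1,0,-0.2],[0,0,0]], "rotation": [[0,0.2,0],[0,0,0]], "jaw": [0.1,0.1]}}

```text
clock: 10.45
position: [0.5311, 0.1877, 0.1367]
tcp_rot: [1.0, 0.017, -0.002, -0.0]
contact_force: [0.2, 0.6, -2.7]
grip_width: 0.0198
```

```bash
python3 st.py "side" 8 "[.552,.1875,.1375]";python3 - <<'E'
import cv2,numpy as np
a=cv2.imread("pics/s8.png")[190:320,170:330]
cv2.imwrite("pics/s8c.png",cv2.resize(a,None,fx=4.5,fy=4.5,interpolation=cv2.INTER_CUBIC))
E
```

```text
10.45 [0.5311 0.1877 0.1367] yaw 1.9868077949431835 tz [-0.0032  0.0006 -1.    ] F [ 0.1983  0.5766 -2.7461] M [ 0.0519 -0.0298  0.0095] w 0.01975833222390399
move [ 0.8349  0.0381 -0.0347]
```

View pics/s8c.png

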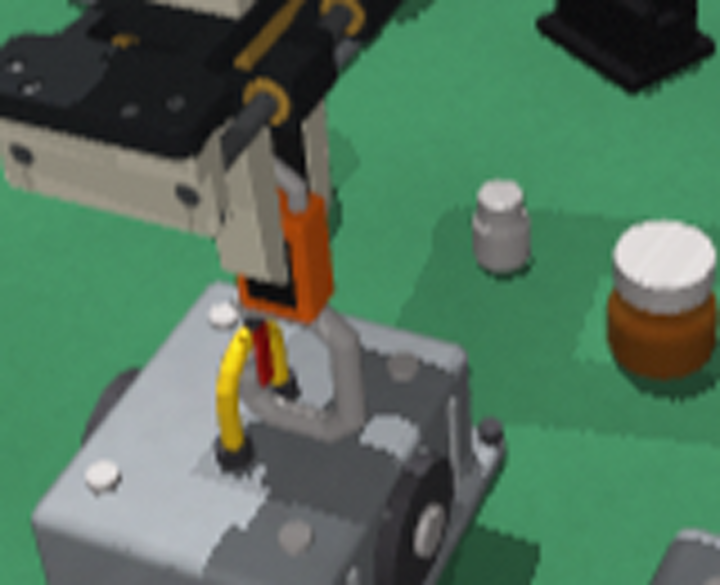

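```bash
python3 - <<'E'
from h import *
from station import eyes
S=eyes.get_image("side")
f=lambda p:(proj(S,p)-[170,190])*4.5
for z in (.07,.075,.113,.115,.118,.122): print(z,f((.5505,.1868,z)),f((.5500,.2048,z)),f((.5515,.1688,z)))
O=np.array([.5311,.1877,.0747])
c,s=np.cos(np.radians(1.95)),np.sin(np.radians(1.95))
for p in ((13.5,0,54),(13.5,0,21),(21,0,22),(21,0,61.5),(0,0,5.5),(-21,0,5.5)):
    x,y,z=p; print(p,f(O+np.array([c*x-s*y,s*x+c*y,z])/1000))
E
python3 - <<'E'
import cv2
a=cv2.imread("pics/s5.png")[245:320,170:290]
a=cv2.imread("pics/s8.png")[245:300,205:265]
cv2.imwrite("pics/s8d.png",cv2.resize(a,None,fx=12,fy=10.9,interpolation=cv2.INTER_NEAREST))
E
```

```text
0.07 [256.6567 416.8556] [233.6349 449.7319] [277.6734 384.8926]
0.075 [255.3233 407.6565] [232.1723 440.4936] [276.456  375.7373]
0.113 [244.7963 335.0318] [220.6157 367.5027] [266.852  303.5133]
0.115 [244.2223 331.0713] [219.985  363.5194] [266.3287 299.5775]
0.118 [243.3572 325.1037] [219.0346 357.5167] [265.5401 293.6475]
0.122 [242.1966 317.0962] [217.7592 349.4611] [264.4822 285.6916]
(13.5, 0, 54) [252.4397 310.2008]
(13.5, 0, 21) [261.5668 375.4509]
(21, 0, 22) [243.5246 368.4598]
(21, 0, 61.5) [231.9072 289.8495]
(0, 0, 5.5) [297.5395 414.0728]
(-21, 0, 5.5) [347.9255 428.7481]
```

View pics/s8d.png

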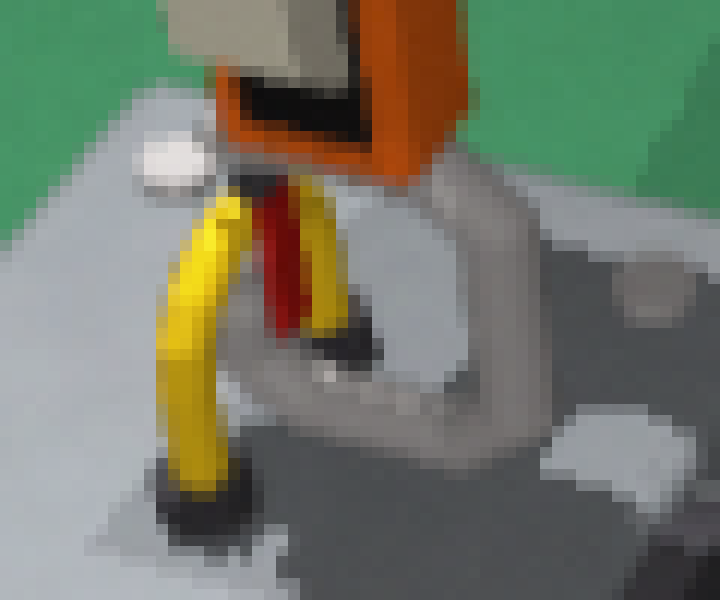

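Call:
{"op": "drive_tool", "data": {"delta_pos": [[0.2,0,-0.05],[0.25,0,-0.03]], "rotation": [[0,0,0],[0,0,0]], "jaw": [0.1,0.1]}}

```text
clock: 10.72
position: [0.5394, 0.188, 0.1375]
tcp_rot: [1.0, 0.018, -0.005, -0.0]
contact_force: [-5.5, -0.7, -3.3]
grip_width: 0.02
```

```bash
python3 st.py "" 7 "[.552,.1875,.1375]"
```

```text
10.72 [0.5394 0.188  0.1375] yaw 2.0133728332573853 tz [-0.0094 -0.0001 -1.    ] F [-5.4732 -0.708  -3.301 ] M [-0.0211  1.329   0.0611] w 0.01995807403758382
move [ 0.5044  0.0361 -0.0058]
```

Call:
{"op": "drive_tool", "data": {"delta_pos": [[0.25,0,0],[0.25,0,0]], "rotation": [[0,0.3,0],[0,0.3,0]], "jaw": [0.1,0.1]}}

```text
clock: 10.88
position: [0.5486, 0.1884, 0.1363]
tcp_rot: [1.0, 0.018, -0.004, 0.0]
contact_force: [-6.7, -0.1, -1.9]
grip_width: 0.0197
```

```bash
python3 st.py "side,wrist" 9 "[.552,.1875,.1375]";python3 - <<'E'
import cv2,numpy as np
a=cv2.imread("pics/s9.png")[240:300,190:270]
cv2.imwrite("pics/s9c.png",cv2.resize(a,None,fx=9,fy=9,interpolation=cv2.INTER_CUBIC))
E
```

```text
10.88 [0.5486 0.1884 0.1363] yaw 2.0317044239700652 tz [-0.008  -0.0004 -1.    ] F [-6.7442 -0.1284 -1.9001] M [-0.0455  1.4368  0.0302] w 0.019664097543571953
move [ 0.1329  0.04   -0.0479]
```

View pics/s9c.png

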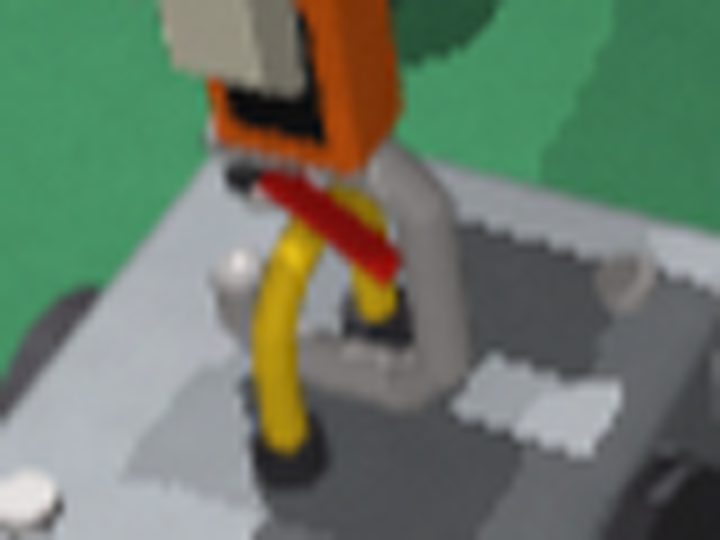

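Call:
{"op": "drive_tool", "data": {"delta_pos": [[0.08,0,-0.15],[0.05,0,-0.2],[0,0,-0.2],[0,0,-0.1]], "rotation": [[0,0.2,0],[0,0,0],[0,0,0],[0,0,0]], "jaw": [0.1,0.1,0.1,0.1]}}

```text
clock: 11.32
position: [0.5531, 0.1885, 0.1538]
tcp_rot: [1.0, 0.018, -0.002, 0.0]
contact_force: [-1.0, 0.0, 0.6]
grip_width: 0.0197
```

```bash
python3 st.py "side,wrist" 10 "[.550,.1875,.158]";python3 - <<'E'
import cv2,numpy as np
a=cv2.imread("pics/s10.png")[240:300,190:270]
cv2.imwrite("pics/s10c.png",cv2.resize(a,None,fx=9,fy=9,interpolation=cv2.INTER_CUBIC))
E
```

```text
11.32 [0.5531 0.1885 0.1538] yaw 2.023241280904648 tz [-0.0038 -0.0003 -1.    ] F [-1.0081  0.0233  0.6119] M [-0.0235  0.2565  0.0256] w 0.019695598107548028
move [-0.1259  0.0348 -0.1686]
```

View pics/s10c.png

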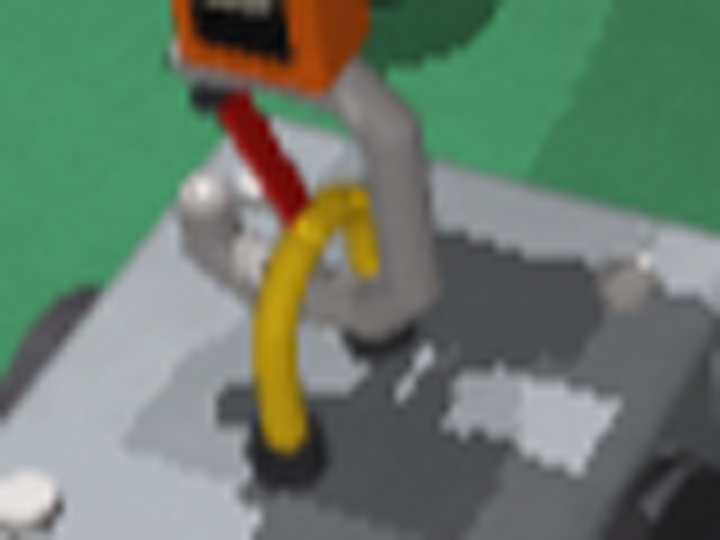

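Call:
{"op": "drive_tool", "data": {"delta_pos": [[-0.05,0,-0.12],[-0.05,0,-0.1],[0,0,0]], "rotation": [[0,0.2,0],[0,0,0],[0,0,0]], "jaw": [0.1,0.1,0.1]}}

```text
clock: 11.67
position: [0.5542, 0.1884, 0.1613]
tcp_rot: [1.0, 0.017, 0.004, -0.0]
contact_force: [1.4, 0.2, -2.8]
grip_width: 0.02
```

```bash
python3 st.py "side,wrist" 11 "[.550,.1875,.158]";python3 - <<'E'
import cv2,numpy as np
a=cv2.imread("pics/s11.png")[240:300,190:270]
cv2.imwrite("pics/s11c.png",cv2.resize(a,None,fx=9,fy=9,interpolation=cv2.INTER_CUBIC))
E
```

```text
11.67 [0.5542 0.1884 0.1613] yaw 1.998096105433064 tz [ 0.0089  0.0006 -1.    ] F [ 1.3885  0.2007 -2.7684] M [ 0.0299 -0.0062  0.0397] w 0.020040522358737135
move [-0.169   0.0303  0.1287]
```

View pics/s11c.png

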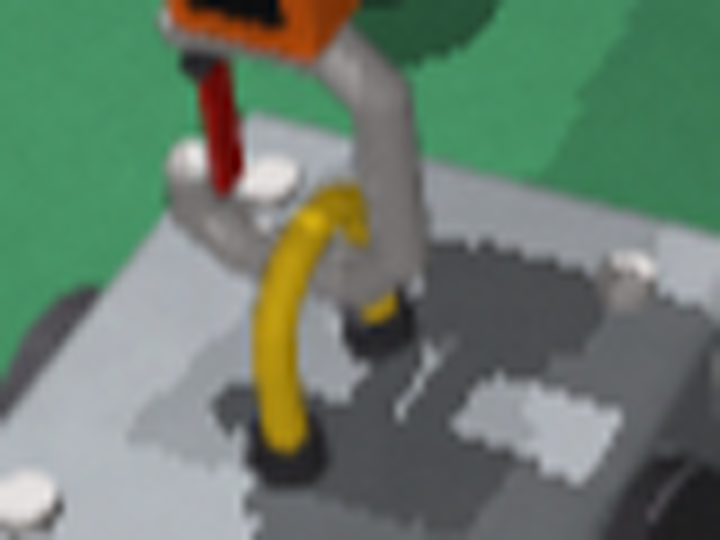

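Call:
{"op": "drive_tool", "data": {"delta_pos": [[-0.1,0,0],[-0.05,0,-0.08]], "rotation": [[0,-0.4,0],[0,0,0]], "jaw": [0.1,0.1]}}

```text
clock: 11.93
position: [0.5499, 0.1881, 0.1622]
tcp_rot: [1.0, 0.017, -0.0, -0.0]
contact_force: [1.8, 1.0, -18.9]
grip_width: 0.0198
```

Call:
{"op": "drive_tool", "data": {"delta_pos": [[0,0,-0.08]], "rotation": [[0,0,0]], "jaw": [0.1]}}

```text
clock: 12.02
position: [0.5492, 0.1881, 0.1623]
tcp_rot: [1.0, 0.017, -0.001, -0.0]
contact_force: [5.3, 1.0, -21.5]
grip_width: 0.02
```

Call:
{"op": "drive_tool", "data": {"delta_pos": [[0,0,-0.06]], "rotation": [[0,0,0]], "jaw": [0.1]}}

```text
clock: 12.1
position: [0.549, 0.1881, 0.1623]
tcp_rot: [1.0, 0.017, -0.002, 0.0]
contact_force: [4.5, 1.2, -14.9]
grip_width: 0.0199
```

Call:
{"op": "drive_tool", "data": {"delta_pos": [[0.02,0,-0.05],[0.02,0,-0.05]], "rotation": [[0,0,0],[0,0,0]], "jaw": [0.1,0.1]}}

```text
clock: 12.27
position: [0.5494, 0.1881, 0.1623]
tcp_rot: [1.0, 0.017, -0.004, 0.0]
contact_force: [2.4, 1.3, -18.0]
grip_width: 0.0198
```

Call:
{"op": "drive_tool", "data": {"delta_pos": [[0.01,0,-0.035],[0.01,0,-0.035]], "rotation": [[0,0.1,0],[0,0.1,0]], "jaw": [0.1,0.1]}}

```text
clock: 12.43
position: [0.5493, 0.1881, 0.1623]
tcp_rot: [1.0, 0.017, -0.003, 0.0]
contact_force: [3.4, 0.5, -17.6]
grip_width: 0.0199
```

Call:
{"op": "drive_tool", "data": {"delta_pos": [[0.02,0,-0.015],[0.02,0,-0.015]], "rotation": [[0,0.1,0],[0,0.1,0]], "jaw": [0.1,0.1]}}

```text
clock: 12.6
position: [0.5495, 0.1881, 0.1623]
tcp_rot: [1.0, 0.017, -0.003, 0.0]
contact_force: [2.4, 1.5, -15.7]
grip_width: 0.0198
```

Call:
{"op": "drive_tool", "data": {"delta_pos": [[0.01,0,0.0],[0.01,0,0.0],[0,0,0]], "rotation": [[0,0.1,0],[0,0.1,0],[0,0,0]], "jaw": [0.1,0.1,0.1]}}

```text
clock: 12.85
position: [0.5493, 0.1881, 0.1623]
tcp_rot: [1.0, 0.017, -0.001, 0.0]
contact_force: [3.0, 0.6, -17.6]
grip_width: 0.0198
```

Call:
{"op": "drive_tool", "data": {"delta_pos": [[0,0,0.03],[0,0,0.02]], "rotation": [[0,0,0],[0,0,0]], "jaw": [0.1,0.1]}}

```text
clock: 13.02
position: [0.5495, 0.1881, 0.1622]
tcp_rot: [1.0, 0.017, -0.001, 0.0]
contact_force: [0.7, 0.6, -11.6]
grip_width: 0.0197
```

Eye load is now about 9–10 N after subtracting about 2.6 N for the hook's weight. I'll hold it there for over a second.

Call:
{"op": "drive_tool", "data": {"delta_pos": [[0,0,0.0],[0,0,0],[0,0,0],[0,0,0]], "rotation": [[0,0,0],[0,0,0],[0,0,0],[0,0,0]], "jaw": [0.1,0.1,0.1,0.1]}}

```text
clock: 13.35
position: [0.5493, 0.1881, 0.1623]
tcp_rot: [1.0, 0.017, -0.001, 0.0]
contact_force: [2.3, 0.7, -14.5]
grip_width: 0.0197
```

Call:
{"op": "drive_tool", "data": {"delta_pos": [[0,0,0.02],[0,0,0.015],[0,0,0.015],[0,0,0.015]], "rotation": [[0,0,0],[0,0,0],[0,0,0],[0,0,0]], "jaw": [0.1,0.1,0.1,0.1]}}

```text
clock: 13.68
position: [0.5495, 0.1881, 0.1621]
tcp_rot: [1.0, 0.017, 0.0, 0.0]
contact_force: [0.1, 0.1, -9.4]
grip_width: 0.02
```

Call:
{"op": "drive_tool", "data": {"delta_pos": [[0,0,-0.01],[0,0,0.005],[0,0,0.005],[0,0,0.005]], "rotation": [[0,0,0],[0,0,0],[0,0,0],[0,0,0]], "jaw": [0.1,0.1,0.1,0.1]}}

```text
clock: 14.02
position: [0.5495, 0.1881, 0.1622]
tcp_rot: [1.0, 0.017, 0.0, 0.0]
contact_force: [0.8, 0.8, -10.2]
grip_width: 0.0196
```

Call:
{"op": "drive_tool", "data": {"delta_pos": [[0,0,0.005],[0,0,0.005],[0,0,0.005],[0,0,0.005]], "rotation": [[0,0,0],[0,0,0],[0,0,0],[0,0,0]], "jaw": [0.1,0.1,0.1,0.1]}}

```text
clock: 14.35
position: [0.5495, 0.1882, 0.1621]
tcp_rot: [1.0, 0.017, 0.0, 0.0]
contact_force: [0.2, 0.8, -8.9]
grip_width: 0.0202
```

Call:
{"op": "drive_tool", "data": {"delta_pos": [[0,0,-0.02],[0,0,0],[0,0,0],[0,0,0],[0,0,0]], "rotation": [[0,0,0],[0,0,0],[0,0,0],[0,0,0],[0,0,0]], "jaw": [0.1,0.1,0.1,0.1,0.1]}}

```text
clock: 14.77
position: [0.5495, 0.1881, 0.1622]
tcp_rot: [1.0, 0.017, 0.0, 0.0]
contact_force: [0.4, 0.6, -11.7]
grip_width: 0.0201
```

Call:
{"op": "drive_tool", "data": {"delta_pos": [[0,0,0],[0,0,0.002],[0,0,0.002],[0,0,0.002]], "rotation": [[0,0,0],[0,0,0],[0,0,0],[0,0,0]], "jaw": [0.1,0.1,0.1,0.1]}}

```text
clock: 15.1
position: [0.5495, 0.1881, 0.1621]
tcp_rot: [1.0, 0.017, 0.0, 0.0]
contact_force: [0.4, 0.9, -10.3]
grip_width: 0.0197
```

Call:
{"op": "drive_tool", "data": {"delta_pos": [[0,0,0.002],[0,0,0.002],[0,0,0.002],[0,0,0.002]], "rotation": [[0,0,0],[0,0,0],[0,0,0],[0,0,0]], "jaw": [0.1,0.1,0.1,0.1]}}

```text
clock: 15.43
position: [0.5495, 0.1881, 0.1621]
tcp_rot: [1.0, 0.017, 0.0, 0.0]
contact_force: [0.9, -0.7, -9.7]
grip_width: 0.0196
```

```bash
python3 st.py "side,wrist" 12 "[.550,.1875,.135]";python3 - <<'E'
import cv2,numpy as np
a=cv2.imread("pics/s12.png")[235:300,190:270]
cv2.imwrite("pics/s12c.png",cv2.resize(a,None,fx=9,fy=9,interpolation=cv2.INTER_CUBIC))
E
```

```text
15.43 [0.5495 0.1881 0.1621] yaw 1.9908934358815769 tz [ 0.0004 -0.0003 -1.    ] F [ 0.9263 -0.6647 -9.7429] M [ 0.145  -0.1581  0.0132] w 0.019601915220824568
move [0.0187 0.0251 1.0856]
```

View pics/s12c.png

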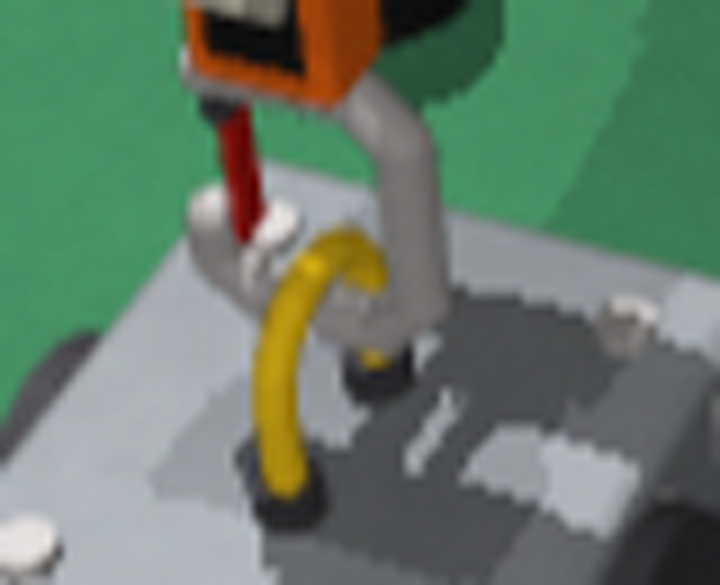

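Call:
{"op": "drive_tool", "data": {"delta_pos": [[0,0,-0.02],[0,0,-0.002],[0,0,-0.002]], "rotation": [[0,0,0],[0,0,0],[0,0,0]], "jaw": [0.1,0.1,0.1]}}

```text
clock: 15.78
position: [0.5494, 0.1881, 0.1622]
tcp_rot: [1.0, 0.017, -0.0, 0.0]
contact_force: [0.4, -0.3, -10.3]
grip_width: 0.0199
```

Call:
{"op": "drive_tool", "data": {"delta_pos": [[0,0,-0.003],[0,0,-0.003],[0,0,-0.003],[0,0,-0.003]], "rotation": [[0,0,0],[0,0,0],[0,0,0],[0,0,0]], "jaw": [0.1,0.1,0.1,0.1]}}

```text
clock: 16.12
position: [0.5494, 0.1881, 0.1622]
tcp_rot: [1.0, 0.017, -0.0, 0.0]
contact_force: [1.2, 0.1, -11.4]
grip_width: 0.0198
```

Call:
{"op": "drive_tool", "data": {"delta_pos": [[0,0,-0.002],[0,0,-0.002],[0,0,-0.002],[0,0,-0.002],[0,0,-0.002],[0,0,-0.002]], "rotation": [[0,0,0],[0,0,0],[0,0,0],[0,0,0],[0,0,0],[0,0,0]], "jaw": [0.1,0.1,0.1,0.1,0.1,0.1]}}

```text
clock: 16.62
position: [0.5494, 0.1881, 0.1622]
tcp_rot: [1.0, 0.017, -0.0, 0.0]
contact_force: [2.0, 0.7, -11.8]
grip_width: 0.02
```

Call:
{"op": "drive_tool", "data": {"delta_pos": [[0,0,0.15],[0,0,0.25],[0,0,0.25],[0,0,0.2],[0,0,0.1],[0,0,0]], "rotation": [[0,0,0],[0,0,0],[0,0,0],[0,-0.2,0],[0,0,0],[0,0,0]], "jaw": [0.1,0.1,0.1,0.1,0.1,0.1]}}

```text
clock: 17.12
position: [0.5527, 0.1882, 0.1419]
tcp_rot: [1.0, 0.017, 0.003, -0.0]
contact_force: [-0.1, -1.1, -2.3]
grip_width: 0.0199
```

```bash
python3 st.py "" 12 "[.550,.1880,.132]"
```

```text
17.12 [0.5527 0.1882 0.1419] yaw 1.9957133697046643 tz [ 0.0057  0.0002 -1.    ] F [-0.0908 -1.1473 -2.3203] M [-0.0158  0.0407  0.0004] w 0.01994437972095115
move [-0.1109  0.0052  0.395 ]
```

Call:
{"op": "drive_tool", "data": {"delta_pos": [[0,0,0.2],[-0.03,0,0.1],[0,0,0.05]], "rotation": [[0,-0.3,0],[0,-0.1,0],[0,0,0]], "jaw": [0.1,0.1,0.1]}}

```text
clock: 17.37
position: [0.5525, 0.1882, 0.133]
tcp_rot: [1.0, 0.017, -0.0, -0.0]
contact_force: [0.5, 0.0, -2.0]
grip_width: 0.0197
```

```bash
python3 st.py "side" 13 "[.550,.1880,.132]";python3 - <<'E'
import cv2,numpy as np
a=cv2.imread("pics/s13.png")[235:300,190:270]
cv2.imwrite("pics/s13c.png",cv2.resize(a,None,fx=9,fy=9,interpolation=cv2.INTER_CUBIC))
E
```

```text
17.37 [0.5525 0.1882 0.133 ] yaw 1.9945074429105092 tz [-0.0007  0.0001 -1.    ] F [ 0.4993  0.0352 -1.9817] M [ 0.0787 -0.0535 -0.0148] w 0.019713886634273342
move [-0.0984  0.0064  0.0403]
```

View pics/s13c.png

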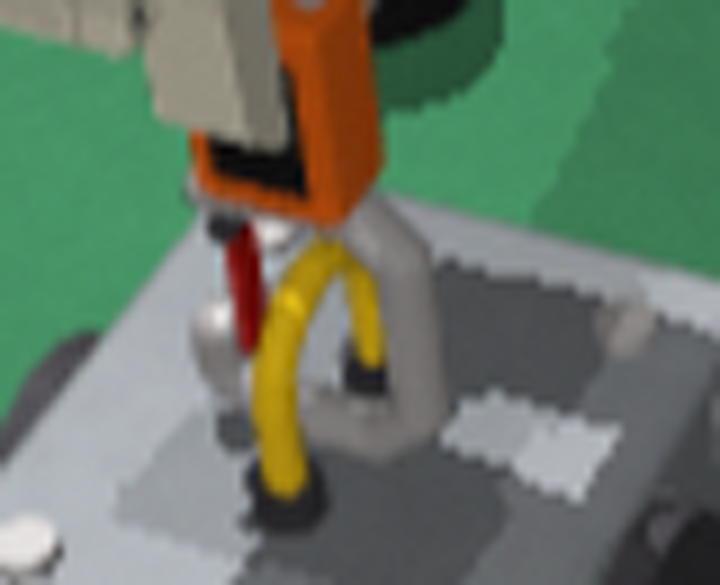

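Call:
{"op": "drive_tool", "data": {"delta_pos": [[0,0,0.05]], "rotation": [[0,0,0]], "jaw": [0.1]}}

```text
clock: 17.5
position: [0.5527, 0.1882, 0.132]
tcp_rot: [1.0, 0.017, -0.0, -0.0]
contact_force: [-1.9, -0.5, 13.3]
grip_width: 0.02
```

Call:
{"op": "drive_tool", "data": {"delta_pos": [[0,0,-0.05],[0,0,0],[0,0,0],[0,0,0],[0,0,0]], "rotation": [[0,0,0],[0,0,0],[0,0,0],[0,0,0],[0,0,0]], "jaw": [0.1,0.6,0.8,1,1]}}

```text
clock: 17.92
position: [0.5544, 0.1885, 0.1354]
tcp_rot: [1.0, 0.017, 0.002, -0.0]
contact_force: [0.1, 0.4, 0.1]
grip_width: 0.0416
```

```bash
python3 st.py "side,wrist" 14 "[.550,.1880,.25]"
```

```text
17.92 [0.5544 0.1885 0.1354] yaw 1.9960478535838146 tz [ 0.0045  0.0008 -1.    ] F [0.1161 0.3674 0.0822] M [-0.0028  0.0028  0.0773] w 0.04155315488287322
move [-0.1571  0.0119 -4.5851]
```

View pics/w14.png

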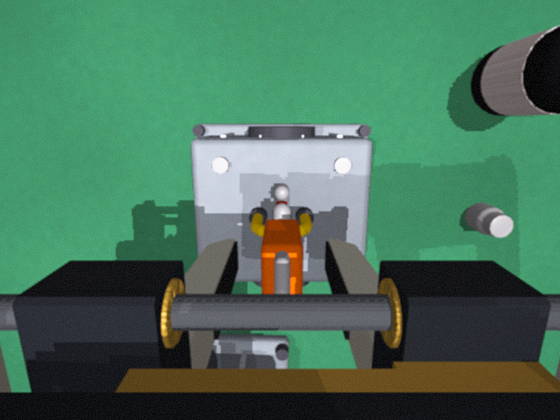

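View pics/s14.png

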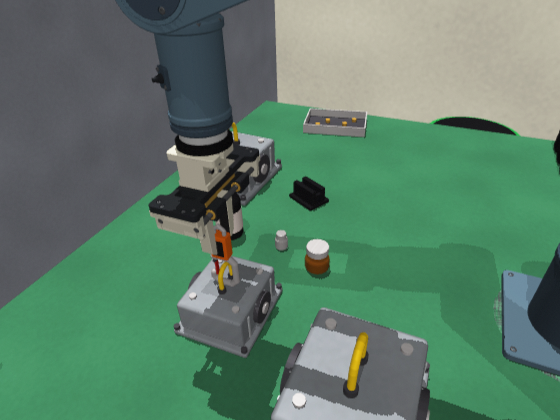

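Call:
{"op": "drive_tool", "data": {"delta_pos": [[0,0,0],[0,0,0],[0,0,-0.3],[0,0,-0.6],[0,0,-0.9],[0,0,-0.9],[0,0,-0.9],[0,0,-0.9],[0,0,-0.6],[0,0,0]], "rotation": [[0,0,0],[0,0,0],[0,0,0],[0,0,0],[0,0,0],[0,0,0],[0,0,0],[0,0,0],[0,0,0],[0,0,0]], "jaw": [1,1,1,1,1,1,1,1,1,1]}}

```text
clock: 18.85
position: [0.5523, 0.1882, 0.2702]
tcp_rot: [1.0, 0.017, 0.0, -0.0]
contact_force: [0.3, -0.4, -0.2]
grip_width: 0.0928
```

Call:
{"op": "drive_tool", "data": {"delta_pos": [[-0.3,0,-0.6],[-0.6,0,-0.2],[-0.8,0,0],[-0.8,0,0],[-0.8,0,0],[-0.4,0,0],[0,0,0],[0,0,0],[0,0,0]], "rotation": [[0,0,0],[0,0,0],[0,0,0],[0,0,0],[0,0,0],[0,0,0],[0,0,0],[0,0,0],[0,0,0]], "jaw": [1,1,1,1,1,1,1,1,1]}}

```text
clock: 19.6
position: [0.4565, 0.1844, 0.2879]
tcp_rot: [1.0, 0.017, 0.0, -0.0]
contact_force: [1.0, -0.6, 0.8]
grip_width: 0.0933
```

```bash
python3 st.py "side,wrist,top" 15; python3 - <<'E'
import cv2,numpy as np
a=cv2.imread("pics/s15.png")[225:310,180:280]
cv2.imwrite("pics/s15c.png",cv2.resize(a,None,fx=7,fy=7,interpolation=cv2.INTER_CUBIC))
E
```

```text
19.6 [0.4565 0.1844 0.2879] yaw 1.9513498592830862 tz [ 0.0002  0.     -1.    ] F [ 0.9706 -0.6463  0.8088] M [0.0046 0.0571 0.0446] w 0.09330326810436469
```

View pics/s15c.png

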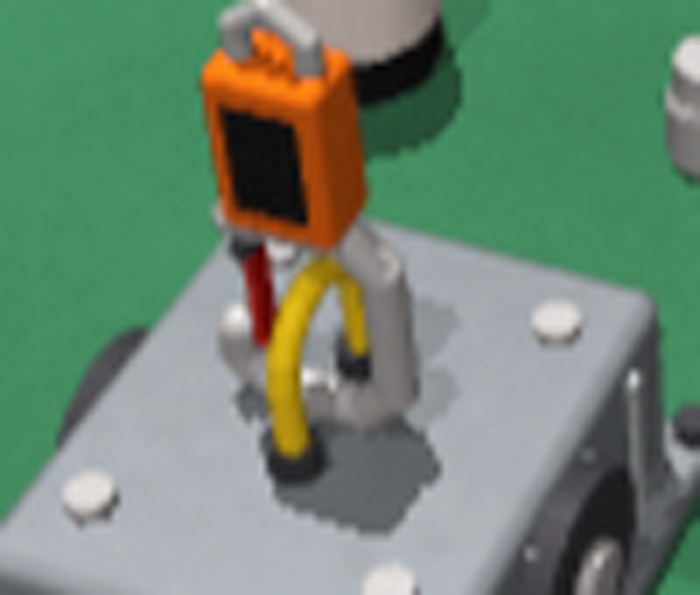

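View pics/w15.png

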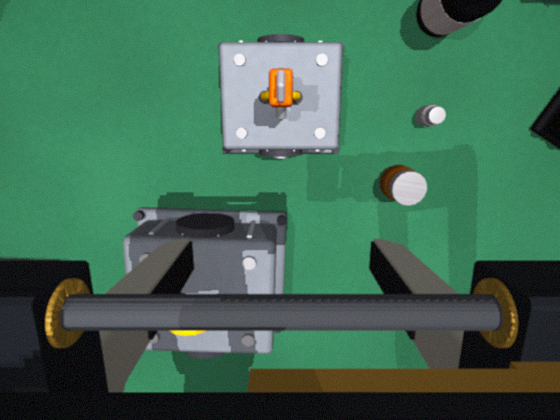

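View pics/t15.png

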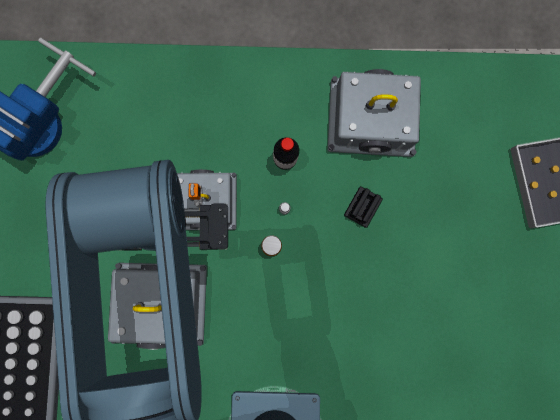

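Call:
{"op": "drive_tool", "data": {"delta_pos": [[0,0,0],[0,0,0],[0,0,0],[0,0,0],[0,0,0],[0,0,0],[0,0,0],[0,0,0],[0,0,0],[0,0,0]], "rotation": [[0,0,0],[0,0,0],[0,0,0],[0,0,0],[0,0,0],[0,0,0],[0,0,0],[0,0,0],[0,0,0],[0,0,0]], "jaw": [1,1,1,1,1,1,1,1,1,1]}}

```text
clock: 20.58
position: [0.4587, 0.1841, 0.2866]
tcp_rot: [1.0, 0.016, -0.001, 0.0]
contact_force: [0.2, 0.1, 1.0]
grip_width: 0.0928
```

```bash
python3 st.py "side" 16; python3 - <<'E'
import cv2,numpy as np
a=cv2.imread("pics/s16.png"); b=cv2.imread("pics/s15.png")
print(np.abs(a.astype(int)-b)[225:310,180:280].max())
cv2.imwrite("pics/s16c.png",cv2.resize(a[225:310,180:280],None,fx=7,fy=7,interpolation=cv2.INTER_CUBIC))
E
```

```text
20.58 [0.4587 0.1841 0.2866] yaw 1.8827777651974562 tz [-0.0018 -0.0003 -1.    ] F [0.1998 0.0756 1.0105] M [-0.0359 -0.027   0.0111] w 0.09280644618647206
23
```

View pics/s16c.png

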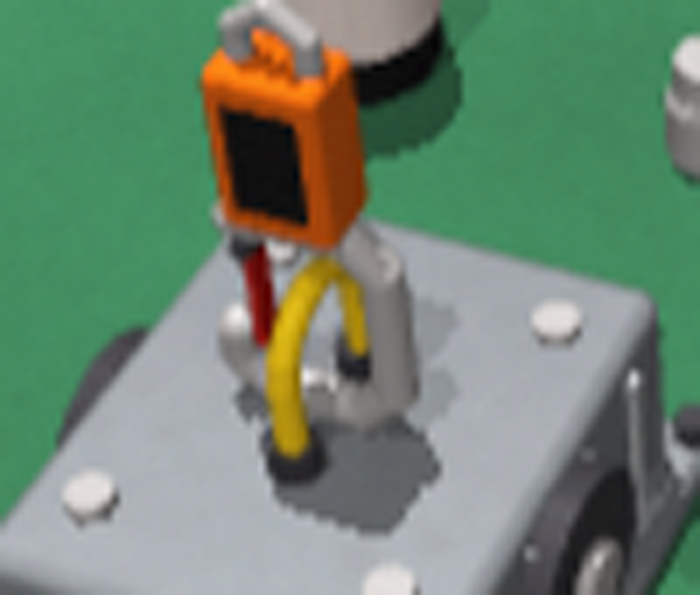

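The hook is at rest on the housing. Its red gate is shut with the yellow eye inside, around crop pixels (260,300) and (325,270). It hasn't moved in about a second, and the robot is clear. Handing in.

```bash
python3 -c "
from station import sign_off
print(sign_off())"
```

```text
the job is handed in; nothing more can be done
None
```

The hook is clipped on the smallest housing's lifting eye with its gate shut, it held the upward pull, and I handed the job in at about 20.6 s of the 61 s limit.

**What I did:** I took the hook from its holder and pushed the gate against the eye with about 7 N until it swung in. I then raised the hook so the eye went into the bowl and the gate snapped shut, lowered it back onto the housing and let go.

**Pull test:** The readings include the hook's own weight, about 2.6 N, so the load on the eye is a little less than shown. At the start the reading peaked at about 21.5 N, or about 19 N on the eye, before I brought it down. It then stayed roughly between 7 and 15 N on the eye. The last second was steady at 8 to 9 N, a little under the 10 N asked. No reading went over 25 N.

**Last checks:**
- **Hook:** Two side pictures about a second apart show it at rest on the housing, gate shut and eye inside. It stayed standing upright against the eye instead of toppling.
- **Bystanders:** The oil bottle, grease jar and socket are where they were at the start in the top view.
- **Robot:** The gripper is open and touching nothing.

**Not as planned:**
- **First push at the gate:** It went in about 5 mm too low. The hook probably touched the housing top, with 7 N or less, so I backed off and raised it.
- **Setting it down:** The hook pressed on the housing with about 16 N for a moment before I released it.

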